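# Clear the jig plate and hold the chain tensioner wound to its stop

## Task

Pick up the scraper block and with it sweep the three loose nuts off the jig plate onto the bench, without touching the nuts with the gripper; leave the cage arm at rest meanwhile, then stand the scraper upright on the bench, off the plate, and let go of it. Then grasp the blue pin of the chain tensioner's cage arm, wind the arm against its spring all the way to the red stop, and finish while still holding it there in the gripper, so that a lock pin could be fitted. Leave the tape roll, the screwdriver and the ratchet where they lie, and keep the scraper off the cage arm.

Things in the scene. Friction and masses are not known exactly. Their poses are not given: they have to be found in the camera images.
- jig_plate: Square aluminium jig plate, 240 x 240 x 12 mm, fixed flat on the bench; origin at the centre of its underside (bench height), z up, x and y along its edges. A chain tensioner stands on its +x half; the strip with x from -115 to 0 mm is free of fixed parts while the cage arm is at rest, but for flat screw heads in the corners
- pivot (a point): Pivot of the tensioner, on its upright axis at the plate top: x = +65, y = 0 mm in the plate frame. Fixed base of radius 32 mm; hub with wound spring, top 75 mm above the bench. Cage arm at rest points along the plate's -y (pin at x = +65, y = -115 mm); wound, the pin is at about x = -46, y = -31 mm.
- red_stop (a point): Top of the fixed red stop peg, 13 mm across, 44 mm above the bench, 45 mm from the pivot axis, where the wound arm ends. A black peg of the same size near the arm marks its rest.
- cage_arm (a joint): Angle of the cage arm about its pivot, rad: 0 at rest (the spring holds it there), grows as the arm is wound clockwise seen from above (from the plate's -y direction towards -x) to 1.3 at the red stop. The spring pulls back with about 2 N at the grip pin at rest and 8 N at the stop; let go, the arm swings back to 0.
- grip_pin (a point): Point on the axis of the blue upright pin at the free end of the cage arm, 115 mm from the pivot axis and 68 mm above the bench. The pin is 16 mm thick and free from 46 to 91 mm above the bench. Below it the cage: two steel plates 33 mm wide, a black toothed wheel 45 mm across between them, from 20 to 46 mm above the bench (8 mm clear of the plate).
- scraper: Scraper block, loose: orange base with a black rubber sole, 30 (x) x 100 (y) x 22 mm high, and on it an upright wooden grip 24 (x) x 64 (y) mm from 22 to 62 mm above the sole. Origin at the centre of the sole, z up. It sweeps broadside on, along its own x axis. 160 g.
- scraper_grip (a point): Centre of the scraper's wooden grip, 42 mm above its sole; axes as the scraper's: the grip is 24 mm thick along x (grasp across it) and 64 mm long along y.
- tape_roll: Black roll of tape lying flat, 70 mm across, 19 mm high; a bystander. Origin under its centre.
- driver_orange: Screwdriver with an orange handle, 132 mm long, lying flat; a bystander. Origin under its middle.
- ratchet: Ratchet spanner with a black handle, 35 x 194 x 28 mm, lying flat; a bystander. Origin under its middle.
- nut_1_centre (a point): Centre of loose nut 1, a steel hexagon nut 22 x 24 x 12 mm that at the start lies flat on the plate's free strip (all of it within x -100 to -20, y -75 to 75 mm in the plate frame); 6 mm above its underside: 18 mm above the bench while it lies on the plate, 6 mm when it lies on the bench.
- nut_2_centre (a point): Centre of loose nut 2, a steel hexagon nut 22 x 24 x 12 mm that at the start lies flat on the plate's free strip (all of it within x -100 to -20, y -75 to 75 mm in the plate frame); 6 mm above its underside: 18 mm above the bench while it lies on the plate, 6 mm when it lies on the bench.
- nut_3_centre (a point): Centre of loose nut 3, a steel hexagon nut 22 x 24 x 12 mm that at the start lies flat on the plate's free strip (all of it within x -100 to -20, y -75 to 75 mm in the plate frame); 6 mm above its underside: 18 mm above the bench while it lies on the plate, 6 mm when it lies on the bench.

How it is judged:
By the outcome, as a careful person would: the job done as asked, in the order asked, and still so for the second after the job is handed in, while the arm keeps its last pose, push and grip.
It also fails if it takes over 64 s, if anything falls off the work surface, if the arm or the gripper's body presses on something with over 40 N, if the wrist force passes 120 N, or if a joint passes its speed limit or range.

## Robot

A 7-joint arm with a two-finger parallel gripper is mounted at the origin on a cart in front of the work surface, level with it; the furniture and walls round the work are solid. World frame = base frame: x ahead of the robot, y to its left, z up, the work surface at z = 0. Lengths are in m, angles in degrees, forces in N, time in s.
With the tool pointing down it reaches from about 0.4 to 0.85 m from the base axis. Payload 10.4 kg.
Tool frame: the origin (TCP) lies at the very end of the fingers, on their centre line; the grasp point (between the pads) lies 19 mm behind it (ctrl.grip_point_offset is the distance from the TCP to the grasp point, in m); x points along the fingers, z is the direction in which the jaws open and shut, and the axes are right-handed (so a half turn about x gives the same grasp; the last joint's range is limited). The gripper opens to 87 mm and grips with 3 to 60 N. Pads are 19 mm wide; open, the fingers measure 117 mm over their backs; the gripper's body (75 mm by 190 mm) begins 51 mm behind the grasp point.
Start: joints at [70.382, 19.034, -3.707, 83.658, 1.238, 77.344, -5.071], TCP at [0.197, -0.593, 0.223] pointing down, gripper open.
Joint ranges: [-148.97, 148.97], [-28.65, 121.19], [-84.17, 76.75], [9.2, 138.47], [-72.65, 252.65], [3.7, 117.97], [-149.18, 149.18]. Speed limits (degrees/s): [127.2, 127.2, 159.86, 159.86, 180, 180, 180].

## Interface

Orientations are given as a 3x3 rotation matrix whose columns are the frame's x, y, z axes.
In Python, from workcell import telemetry, optics, job, ctrl gives the robot as it stands.
- The arm moves only by the tool move_arm, never from a script. Its argument "motion" is a list of rows, each an object of numbers: "tx", "ty", "tz": the shift along the tool's x, y, z scaled (see below); "wx", "wy", "wz": the turn, a rotation vector about the tool's x, y, z scaled (see below); "hand": the gripper's target within -1 to 1 (fully open at 1, half-way at 0, shut at -1). A call has 1 to 5 rows; each row shifts and turns the commanded pose from where the row before left it, along the tool's axes as they then stand; what a row does not reach is not made up. The controller multiplies each number of a shift by 0.5 m and each number of a turn by 90 degrees. A row lasts 1/8 s, in which the tool goes at most 62.5 mm and 10.7 degrees, less where a joint would pass 70% of its speed; a pose out of reach is approached as far as the arm can. A call with a number of a shift or a turn outside -1 to 1 is refused whole. A call with a gripper value outside its range is refused whole. The fingers move at their own pace and stop on an object; "force" is the grip in N (left out, the last holds). Time passes only in rows, so rows that do not move let the fingers close. It gives the time, the measured TCP pose, the force and the opening at its end, in the units of the state.
- telemetry.get_state(): the state, without advancing time (a new reading comes with each control period).
- optics.read_camera(name): name is "scene" or "side" or "wrist"; returns the picture (480x640x3 uint8, red, green, blue); there is no depth.
- optics.get_calibration(name): a dict with "fovy" (degrees; the focal length in pixels is half the picture's height over the tangent of half this angle, whatever the lens; pixels are square), "cx", "cy" (the principal point, pixels), "origin" and "orientation" of the camera in the world. Camera axes: x right, y up, looking along -z (the intrinsics and any distortion apply to the point x, -y, -z); pixel columns grow to the right and rows downward; lengths in m; the calibration is good to about 2 mm. A picture is of the moment at which its call begins: read the wrist's pose just before it. get_calibration takes no time and is no camera call; for the wrist camera it gives the pose at the moment of the call.
- job.close_job(): hands the job in, once; it reports no verdict.
The state is a dict: "time": time; "joints": joint angles; "joint_vel": joint speeds; "joint_efforts": joint torques, N m; "tool_pos": TCP position; "tcp_rot": TCP orientation; "wrist_force": force on the tool from outside, world axes, zero at the start; "moment": the same for the moment, N m; "width": finger opening in m.
Only numpy, scipy, OpenCV 4.12 (cv2) and the standard library are available. Lean on these libraries where they do the work, as an engineer would, in place of code of your own. Each camera call takes 0.05 s, during which the arm holds its last target.

## Working session

There is one attempt and no reset: what is moved stays moved. The work goes in short steps, Python scripts to look and compute and a tool call to move; the robot and the scene stay as the last step left them, time stands still between calls to the robot, and variables do not carry over. Pictures are saved under pics/ and viewed, and the job is handed in when it is done.

Besides the shell and the picture viewer there is one more tool, called after "Call:" as name([rows], argument=value, ...), one row to a line, values as JSON. move_arm: Moves the arm, as the interface text tells. Shifts and turns lie within -1 to 1; 1 stands for 0.5 m of shift or 90 degrees of turn. Its arguments: {"type":"object","properties":{"motion":{"type":"array","items":{"type":"object","properties":{"tx":{"type":"number"},"ty":{"type":"number"},"tz":{"type":"number"},"wx":{"type":"number"},"wy":{"type":"number"},"wz":{"type":"number"},"hand":{"type":"number"}}}},"force":{"type":"number"}},"required":["motion"]}

```bash
ls; mkdir -p pics
python3 - <<'E'
from workcell import telemetry, optics, job, ctrl
import cv2
s=telemetry.get_state(); print(s)
print(ctrl.grip_point_offset)
for n in ["scene","side","wrist"]:
    c=optics.get_calibration(n); print(n,c)
    im=optics.read_camera(n); cv2.imwrite(f"pics/{n}0.png",im[:,:,::-1])
E
```

```text
pics
{'time': 0.0, 'joints': array([70.38151943, 19.07149735, -3.7066966 , 83.70654321,  1.23898415,
       77.34405766, -5.07109072]), 'joint_vel': array([ 0.04429135,  0.03890003, -0.10161575,  0.01800095,  0.02039778,
        0.01190746, -0.00417793]), 'joint_efforts': array([-9.52415685e-04, -6.23261547e+01,  2.39425397e-02, -3.89904535e+01,
       -6.14190940e-02,  3.97756405e-02,  3.14887768e-05]), 'tool_pos': array([ 0.19634738, -0.59293968,  0.22175466]), 'tcp_rot': array([[-5.38898149e-04,  9.49291729e-01,  3.14396124e-01],
       [ 1.32974280e-03,  3.14396572e-01, -9.49290802e-01],
       [-9.99998971e-01, -9.35050734e-05, -1.43174157e-03]]), 'wrist_force': array([-0.20363812, -0.47607106,  0.24786212]), 'moment': array([-0.03174081, -0.01146493, -0.00746719]), 'width': 0.08687639582595749}
0.0187
scene {'fovy': 46.9995686957289, 'cx': 322.4572022863773, 'cy': 230.93636033246452, 'origin': array([-0.06213381,  0.55255263,  0.95364731]), 'orientation': array([[-0.64506033,  0.55994178, -0.51996383],
       [-0.76396745, -0.45848124,  0.45403599],
       [ 0.01584006,  0.69011605,  0.72352535]])}
side {'fovy': 49.120484790089684, 'cx': 315.43603929447477, 'cy': 234.69833377447327, 'origin': array([ 0.51831496, -0.78629863,  0.75167547]), 'orientation': array([[ 0.99454589,  0.06363873, -0.08263521],
       [-0.10417994,  0.64411108, -0.75780436],
       [ 0.00500055,  0.76228015,  0.64722791]])}
wrist {'fovy': 58.72925010369346, 'cx': 319.5882267556181, 'cy': 239.86579319044517, 'origin': array([ 0.26029905, -0.57189855,  0.38297676]), 'orientation': array([[ 0.31457632,  0.91968012,  0.23501108],
       [-0.94923098,  0.30517717,  0.07633773],
       [-0.00151372, -0.24709384,  0.96899037]])}
```

View pics/scene0.png

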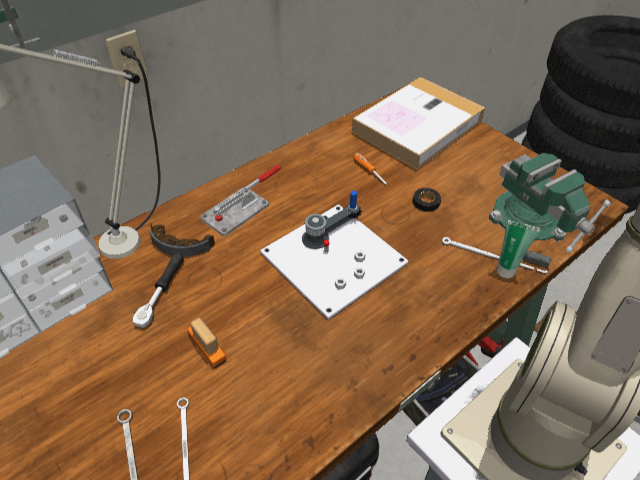

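View pics/side0.png

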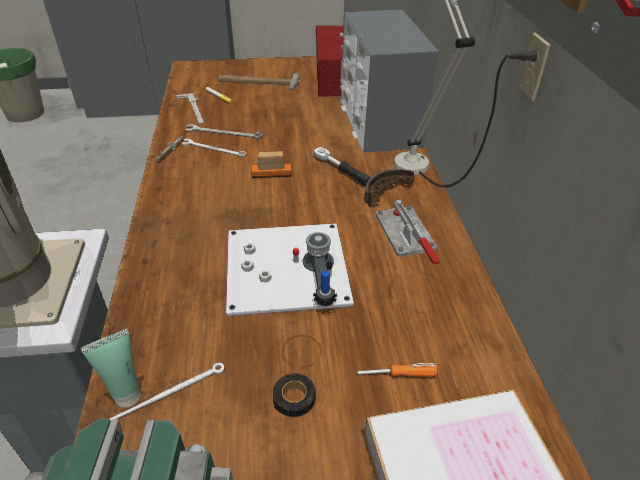

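View pics/wrist0.png

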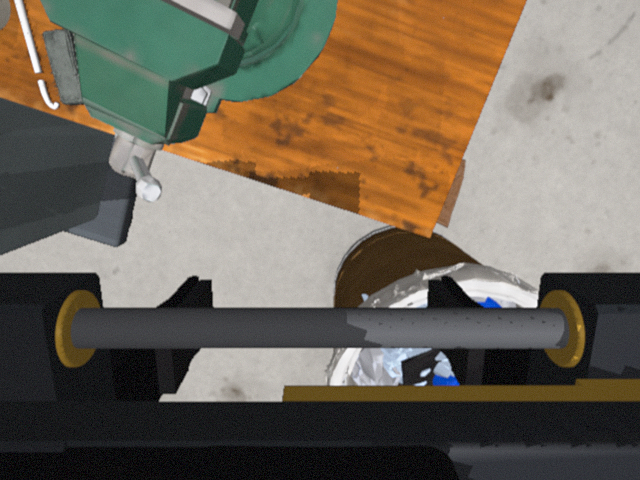

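The scene view shows the plate at about (333,258), the scraper at (207,342), three nuts near (350,272), and the blue pin at (353,200). The side view shows the same things: plate (288,268), scraper (271,165), blue pin (325,282). Next I measure them.

```bash
cat > h.py <<'E'
import numpy as np, cv2
from workcell import telemetry, optics, job, ctrl
class Cam:
    def __init__(s,n):
        c=optics.get_calibration(n); s.f=240/np.tan(np.radians(c['fovy']/2)); s.cx,s.cy=c['cx'],c['cy']; s.o=np.array(c['origin']); s.R=np.array(c['orientation'])
    def ray(s,uv):
        d=np.array([(uv[0]-s.cx)/s.f,-(uv[1]-s.cy)/s.f,-1.]); return s.R@d
    def pl(s,uv,z):
        d=s.ray(uv); return s.o+d*(z-s.o[2])/d[2]
    def proj(s,P):
        p=s.R.T@(np.array(P)-s.o); return np.array([s.cx+s.f*p[0]/-p[2], s.cy-s.f*p[1]/-p[2]])
def tri(cams,uvs):
    A=np.zeros((3,3));b=np.zeros(3)
    for c,u in zip(cams,uvs):
        d=c.ray(u);d/=np.linalg.norm(d);M=np.eye(3)-np.outer(d,d);A+=M;b+=M@c.o
    return np.linalg.solve(A,b)
E
python3 - <<'E'
from h import *
np.set_printoptions(precision=4,suppress=True)
for n in ["scene","side"]:
    im=cv2.imread(f"pics/{n}0.png"); hsv=cv2.cvtColor(im,cv2.COLOR_BGR2HSV); c=Cam(n)
    print(n)
    def comps(m,amin,box):
        k,l,st,ce=cv2.connectedComponentsWithStats(m.astype(np.uint8))
        return [(i,l,st[i],ce[i]) for i in range(1,k) if st[i,4]>=amin and box[0]<ce[i][0]<box[1] and box[2]<ce[i][1]<box[3]]
    H,S,V=hsv[...,0].astype(int),hsv[...,1].astype(int),hsv[...,2].astype(int)
    white=(S<30)&(V>190)
    box=(240,420,190,330) if n=="scene" else (210,360,215,320)
    for i,l,st,ce in comps(white,3000,box):
        cs,_=cv2.findContours((l==i).astype(np.uint8),cv2.RETR_EXTERNAL,cv2.CHAIN_APPROX_NONE)
        hull=cv2.convexHull(max(cs,key=len)); 
        for e in np.arange(2,15,.5):
            a=cv2.approxPolyDP(hull,e,True)
            if len(a)==4: break
        a=a[:,0]; print('plate',a.tolist(),[c.pl(p,.012)[:2].round(4).tolist() for p in a])
    bl=(H>100)&(H<130)&(S>150)&(V>60)
    for i,l,st,ce in comps(bl,15,box): print('blue',st,ce)
    rd=((H<6)|(H>174))&(S>180)&(V>80)
    for i,l,st,ce in comps(rd,8,box): print('red',st,ce)
    b2=(180,240,310,370) if n=="scene" else (240,300,140,185)
    org=(H>=6)&(H<18)&(S>215)&(V>180)
    for i,l,st,ce in comps(org,30,b2):
        print('orange',st,ce); cs,_=cv2.findContours((l==i).astype(np.uint8),cv2.RETR_EXTERNAL,cv2.CHAIN_APPROX_NONE);print(cv2.minAreaRect(max(cs,key=len)))
    x0,x1,y0,y1=b2; a=cv2.resize(im[y0:y1,x0:x1],None,fx=8,fy=8,interpolation=cv2.INTER_NEAREST); cv2.imwrite(f"pics/{n}_scr.png",a)
    x0,x1,y0,y1=(260,410,190,300) if n=="scene" else (225,355,220,315)
    cv2.imwrite(f"pics/{n}_pl.png",cv2.resize(im[y0:y1,x0:x1],None,fx=5,fy=5,interpolation=cv2.INTER_CUBIC))
E
```

```text
scene
plate [[407, 261], [327, 316], [261, 249], [359, 221]] [[0.4227, -0.1252], [0.424, 0.1103], [0.6599, 0.1069], [0.5842, -0.1276]]
blue [350 191   7  17  96] [352.8542 199.1979]
red [324 240   5   6  25] [325.8  242.44]
side
plate [[336, 224], [352, 302], [226, 312], [230, 230]] [[0.6622, 0.1119], [0.6611, -0.1227], [0.4248, -0.124], [0.4277, 0.1141]]
blue [321 271   9  22 161] [324.8323 281.5093]
red [293 249   5   6  28] [295.1429 251.5   ]
```

Run:
```python
import cv2,numpy as np
a=cv2.imread('pics/scene_scr.png');b=cv2.imread('pics/side_scr.png');print(a.shape,b.shape)
```

```text
(480, 480, 3) (360, 480, 3)
```

View pics/scene_scr.png

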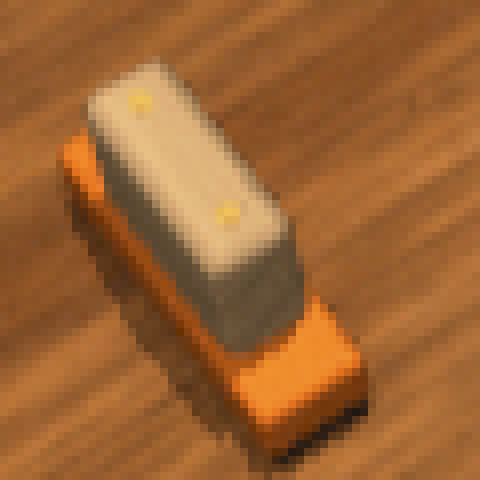

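View pics/side_scr.png

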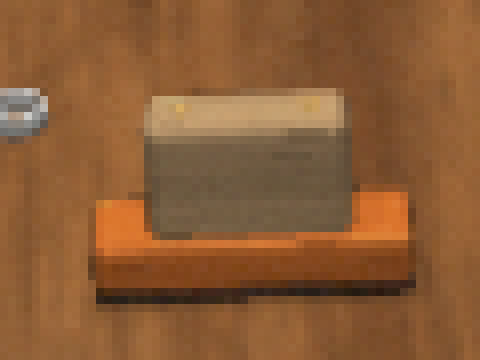

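View pics/scene_pl.png

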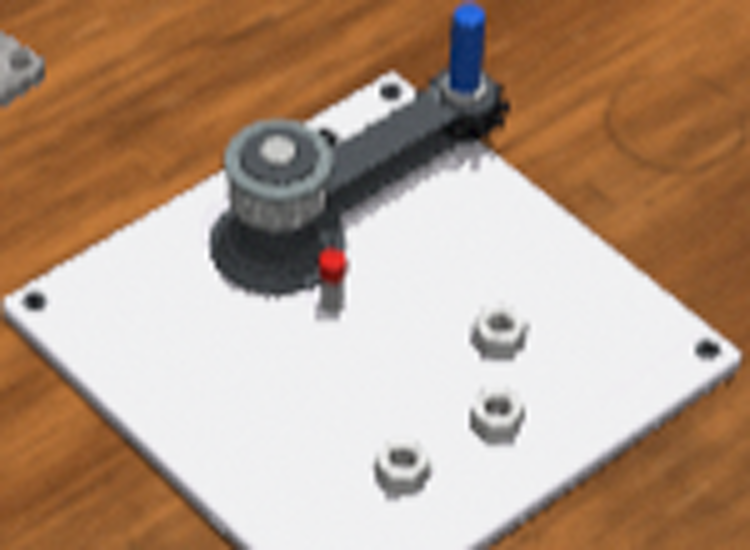

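View pics/side_pl.png

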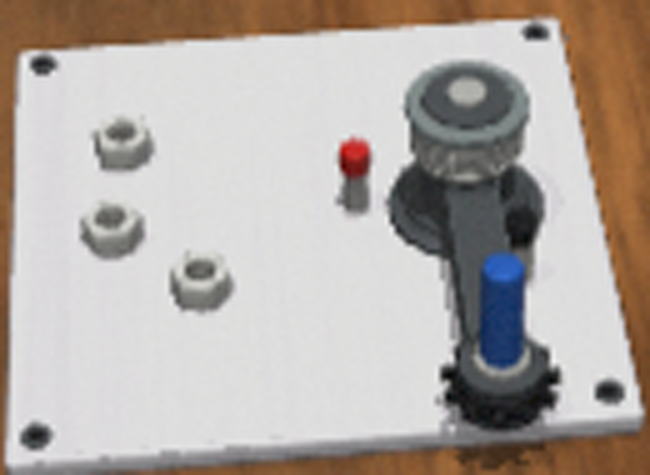

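Run:
```python
from h import *
np.set_printoptions(precision=4,suppress=True)
sc,sd=Cam("scene"),Cam("side")
def cr(p,k,o): return np.array([(p[0]+.5)/k-.5+o[0],(p[1]+.5)/k-.5+o[1]])
for nm,a,b in [("n1",(502,323),(122,129)),("n2",(497,405),(110,215)),("n3",(403,457),(201,268))]: pass
S=[(502,323),(497,405),(403,457)]; D=[(201,268),(110,215),(122,129)]
for a,b in zip(S,D):
    ua=cr(a,5,(260,190));ub=cr(b,5,(225,220)); print('nut',sc.pl(ua,.024),sd.pl(ub,.024),tri([sc,sd],[ua,ub]))
print('pin',tri([sc,sd],[(352.85,199.2),(324.83,281.5)]),sc.pl((352.85,199.2),.0695),sd.pl((324.83,281.5),.0695))
print('red',tri([sc,sd],[(325.8,242.4),(295.1,251.5)]))
ph=[cr((280,150),5,(260,190)),cr((466,91),5,(225,220))]
print('hub',sc.pl(ph[0],.075),sd.pl(ph[1],.075),tri([sc,sd],ph))
for a,b in [((141,101),(311,104)),((229,213),(179,107))]:
    ua=cr(a,8,(180,310));ub=cr(b,8,(240,140)); print('scr',sc.pl(ua,.062),sd.pl(ub,.062),tri([sc,sd],[ua,ub]))
# screw heads on plate corners
for a,o in [((391,91),0),((35,301),0),((708,349),0)]: print('sh scene',sc.pl(cr(a,5,(260,190)),.012))
for a in [(42,65),(537,33),(36,436),(609,392)]: print('sh side',sd.pl(cr(a,5,(225,220)),.012))
# scraper base corners, sole z=0 / top z=.022
for a,z in [((272,425),.022),((365,355),.022),((315,298),.022),((65,155),.022)]: print('base scene',sc.pl(cr(a,8,(180,310)),z))
for a,z in [((97,255),.022),((412,240),.022),((97,302),0),((412,292),0)]: print('base side',sd.pl(cr(a,8,(240,140)),z))
# others
print('ratchet scene ends', sc.pl((143,318),.014), sc.pl((182,257),.014))
print('ratchet side ends', sd.pl((321,154),.014), sd.pl((370,185),.014))
print('tape',sd.pl((294,393),.019), sc.pl((427,199),.019)); print('driver',sd.pl((437,371),.01),sd.pl((359,373),.01))
```

```text
nut [ 0.4976 -0.0495  0.024 ] [ 0.4998 -0.041   0.024 ] [ 0.4978 -0.0466  0.0279]
nut [ 0.4641 -0.0154  0.024 ] [ 0.4643 -0.007   0.024 ] [ 0.4633 -0.0125  0.0283]
nut [0.4685 0.0354 0.024 ] [0.4695 0.045  0.024 ] [0.4681 0.0383 0.0286]
pin [ 0.6072 -0.1226  0.0712] [ 0.6067 -0.1238  0.0695] [ 0.6087 -0.1199  0.0695]
red [ 0.5623 -0.0029  0.0412]
hub [ 0.6059 -0.0096  0.075 ] [ 0.6084 -0.0039  0.075 ] [ 0.6064 -0.0081  0.0773]
scr [0.5461 0.3354 0.062 ] [0.5477 0.3439 0.062 ] [0.546  0.3365 0.0653]
scr [0.5058 0.336  0.062 ] [0.5069 0.3461 0.062 ] [0.5053 0.3374 0.0661]
sh scene [ 0.6507 -0.1182  0.012 ]
sh scene [0.6499 0.0985 0.012 ]
sh scene [ 0.4344 -0.1185  0.012 ]
sh side [0.4343 0.1045 0.012 ]
sh side [0.6524 0.1051 0.012 ]
sh side [ 0.4353 -0.1122  0.012 ]
sh side [ 0.6521 -0.1115  0.012 ]
base scene [0.4746 0.3499 0.022 ]
base scene [0.4765 0.3226 0.022 ]
base scene [0.4975 0.3232 0.022 ]
base scene [0.5715 0.3486 0.022 ]
base side [0.4784 0.3266 0.022 ]
base side [0.5769 0.3256 0.022 ]
base side [0.4769 0.3333 0.    ]
base side [0.5766 0.3292 0.    ]
ratchet scene ends [0.6574 0.403  0.014 ] [0.7508 0.2584 0.014 ]
ratchet side ends [0.6616 0.4046 0.014 ] [0.7648 0.251  0.014 ]
tape [ 0.5374 -0.312   0.019 ] [ 0.5286 -0.3061  0.019 ]
driver [ 0.7787 -0.2884  0.01  ] [ 0.6482 -0.2792  0.01  ]
```

Run:
```python
from h import *
np.set_printoptions(precision=3,suppress=True)
sc,sd=Cam("scene"),Cam("side")
print('elbow',tri([sc,sd],[(133,76),(464,42)]),'base',sd.pl((411,162),0),sc.pl((119,242),0))
print('head ray scene (5,90) at z', [sc.pl((5,90),z) for z in (.3,.45,.6)])
print('vise jaw top scene(545,160) side(110,430)',tri([sc,sd],[(505,170),(110,425)]))
print('vise pts',[sc.pl((570,170),z) for z in (0.1,.2)], [sd.pl((110,430),z) for z in (.1,.2)])
```

```text
elbow [0.915 0.205 0.374] base [0.897 0.365 0.   ] [0.896 0.343 0.   ]
head ray scene (5,90) at z [array([1.152, 0.398, 0.3  ]), array([0.874, 0.433, 0.45 ]), array([0.595, 0.469, 0.6  ])]
vise jaw top scene(545,160) side(110,430) [ 0.351 -0.405  0.162]
vise pts [array([ 0.328, -0.577,  0.1  ]), array([ 0.282, -0.445,  0.2  ])] [array([ 0.288, -0.396,  0.1  ]), array([ 0.323, -0.456,  0.2  ])]
```

Call:
move_arm([
  {"tx": -0.12,"wx": -0.11,"hand": 1},
  {"tx": -0.12,"wx": -0.11,"hand": 1},
  {"tx": -0.12,"wx": -0.11,"hand": 1},
])

```text
invalid input
```

```bash
cat >> h.py <<'E'
def Rd(yaw,):  # tool x down, tool z at azimuth yaw (deg)
    a=np.radians(yaw); x=np.array([0,0,-1.]); z=np.array([np.cos(a),np.sin(a),0]); return np.c_[x,np.cross(z,x),z]
def plan(tgt,yaw,mm=55,deg=10,way=0,dyaw=None,start=None):
    s=telemetry.get_state(); p=np.array(s['tool_pos']) if start is None else np.array(start[0]); z=s['tcp_rot'][:,2]; y0=np.degrees(np.arctan2(z[1],z[0])) if start is None else start[1]
    dy=(yaw-y0) if dyaw is None else dyaw
    if dyaw is None: dy=(dy+180)%360-180
    d=np.array(tgt)-p; n=int(max(np.ceil(np.linalg.norm(d)*1000/mm),np.ceil(abs(dy)/deg),1))
    print('n',n,'from',p.round(4),round(y0,2),'dyaw',round(dy,2))
    for k in range(n):
        R=Rd(y0+dy*k/n); t=R.T@(d/n)/.5
        print({"tx":round(t[0],3),"ty":round(t[1],3),"tz":round(t[2],3),"wx":round(-dy/n/90,4)})
E
python3 - <<'E'
from h import *
s=telemetry.get_state(); print(s['time'],s['tool_pos'],s['tcp_rot'])
plan([.50,-.10,.40],0,dyaw=70)
E
```

```text
0.15 [ 0.19638582 -0.59305147  0.22193712] [[-3.80341891e-04  9.49302611e-01  3.14363496e-01]
 [ 1.00647728e-03  3.14363722e-01 -9.49302079e-01]
 [-9.99999421e-01 -4.46596309e-05 -1.07501721e-03]]
n 12 from [ 0.1964 -0.5931  0.2219] -71.68 dyaw 70
{'tx': np.float64(-0.03), 'ty': np.float64(0.074), 'tz': np.float64(-0.062), 'wx': -0.0648}
{'tx': np.float64(-0.03), 'ty': np.float64(0.08), 'tz': np.float64(-0.054), 'wx': -0.0648}
{'tx': np.float64(-0.03), 'ty': np.float64(0.085), 'tz': np.float64(-0.046), 'wx': -0.0648}
{'tx': np.float64(-0.03), 'ty': np.float64(0.089), 'tz': np.float64(-0.037), 'wx': -0.0648}
{'tx': np.float64(-0.03), 'ty': np.float64(0.092), 'tz': np.float64(-0.028), 'wx': -0.0648}
{'tx': np.float64(-0.03), 'ty': np.float64(0.095), 'tz': np.float64(-0.018), 'wx': -0.0648}
{'tx': np.float64(-0.03), 'ty': np.float64(0.096), 'tz': np.float64(-0.009), 'wx': -0.0648}
{'tx': np.float64(-0.03), 'ty': np.float64(0.096), 'tz': np.float64(0.001), 'wx': -0.0648}
{'tx': np.float64(-0.03), 'ty': np.float64(0.096), 'tz': np.float64(0.011), 'wx': -0.0648}
{'tx': np.float64(-0.03), 'ty': np.float64(0.094), 'tz': np.float64(0.021), 'wx': -0.0648}
{'tx': np.float64(-0.03), 'ty': np.float64(0.092), 'tz': np.float64(0.03), 'wx': -0.0648}
{'tx': np.float64(-0.03), 'ty': np.float64(0.088), 'tz': np.float64(0.039), 'wx': -0.0648}
```

Call:
move_arm([
  {"tx": -0.12,"ty": 0,"tz": 0,"wx": -0.11,"wy": 0,"wz": 0,"hand": 1},
  {"tx": -0.12,"ty": 0,"tz": 0,"wx": -0.11,"wy": 0,"wz": 0,"hand": 1},
  {"tx": -0.12,"ty": 0,"tz": 0,"wx": -0.11,"wy": 0,"wz": 0,"hand": 1},
], force=20)

```text
time: 0.52
tool_pos: [0.1963, -0.593, 0.4043]
tcp_rot: [[-0.0, 0.665, 0.747], [0.0, 0.747, -0.665], [-1.0, 0.0, -0.0]]
wrist_force: [0.6, -0.6, 1.0]
width: 0.0869
```

```bash
sed -i 's/print({"tx".*/print(*["%s %.3f"%(a,b) for a,b in zip(("tx","ty","tz","wx"),(t[0],t[1],t[2],-dy\/n\/90))])/' h.py
python3 - <<'E'
from h import *
s=telemetry.get_state(); print(s['time'],s['tool_pos'],s['tcp_rot'])
plan([.50,-.10,.40],0,dyaw=90,mm=58)
E
```

```text
0.525 [ 0.19633826 -0.59295171  0.40434181] [[-3.89092080e-05  6.64587300e-01  7.47210626e-01]
 [ 1.58801172e-04  7.47210621e-01 -6.64587287e-01]
 [-9.99999987e-01  9.27993581e-05 -1.34610616e-04]]
n 10 from [ 0.1963 -0.593   0.4043] -41.65 dyaw 90
tx 0.001 ty 0.114 tz -0.020 wx -0.100
tx 0.001 ty 0.116 tz -0.002 wx -0.100
tx 0.001 ty 0.115 tz 0.016 wx -0.100
tx 0.001 ty 0.111 tz 0.034 wx -0.100
tx 0.001 ty 0.104 tz 0.051 wx -0.100
tx 0.001 ty 0.095 tz 0.066 wx -0.100
tx 0.001 ty 0.083 tz 0.080 wx -0.100
tx 0.001 ty 0.070 tz 0.092 wx -0.100
tx 0.001 ty 0.054 tz 0.102 wx -0.100
tx 0.001 ty 0.038 tz 0.109 wx -0.100
```

Tracking is good, so I carry on.

Call:
move_arm([
  {"tx": 0,"ty": 0.114,"tz": -0.02,"wx": -0.1,"wy": 0,"wz": 0,"hand": 1},
  {"tx": 0,"ty": 0.116,"tz": -0.002,"wx": -0.1,"wy": 0,"wz": 0,"hand": 1},
  {"tx": 0,"ty": 0.115,"tz": 0.016,"wx": -0.1,"wy": 0,"wz": 0,"hand": 1},
  {"tx": 0,"ty": 0.111,"tz": 0.034,"wx": -0.1,"wy": 0,"wz": 0,"hand": 1},
  {"tx": 0,"ty": 0.104,"tz": 0.051,"wx": -0.1,"wy": 0,"wz": 0,"hand": 1},
])

```text
time: 1.15
tool_pos: [0.3508, -0.3457, 0.4025]
tcp_rot: [[-0.0, -0.058, 0.998], [-0.0, 0.998, 0.058], [-1.0, -0.0, -0.0]]
wrist_force: [-0.2, -1.0, 0.1]
width: 0.0871
```

Call:
move_arm([
  {"tx": 0,"ty": 0.095,"tz": 0.066,"wx": -0.1,"wy": 0,"wz": 0,"hand": 1},
  {"tx": 0,"ty": 0.083,"tz": 0.08,"wx": -0.1,"wy": 0,"wz": 0,"hand": 1},
  {"tx": 0,"ty": 0.07,"tz": 0.092,"wx": -0.1,"wy": 0,"wz": 0,"hand": 1},
  {"tx": 0,"ty": 0.054,"tz": 0.102,"wx": -0.1,"wy": 0,"wz": 0,"hand": 1},
  {"tx": 0,"ty": 0.038,"tz": 0.109,"wx": -0.1,"wy": 0,"wz": 0,"hand": 1},
])

```text
time: 1.78
tool_pos: [0.503, -0.1006, 0.4026]
tcp_rot: [[0.0, -0.747, 0.665], [-0.0, 0.665, 0.747], [-1.0, -0.0, -0.0]]
wrist_force: [0.7, 0.3, -1.6]
width: 0.0869
```

Run:
```python
from h import *
s=telemetry.get_state(); print(s['time'],s['tool_pos'],s['joints'])
import pickle
c=optics.get_calibration("wrist"); im=optics.read_camera("wrist"); cv2.imwrite("pics/w1.png",im[:,:,::-1]); pickle.dump(c,open("w1.pkl","wb"))
plan([.526,.30,.28],89,mm=58)
```

```text
1.775 [ 0.50303087 -0.10064184  0.40255476] [ 42.0128494    5.61341509 -38.85216116  79.61063849   3.56222747
  95.99031814  51.96112924]
n 8 from [ 0.5054 -0.0926  0.4022] 49.27 dyaw 39.73
tx 0.031 ty 0.060 tz 0.078 wx -0.055
tx 0.031 ty 0.053 tz 0.083 wx -0.055
tx 0.031 ty 0.046 tz 0.087 wx -0.055
tx 0.031 ty 0.038 tz 0.091 wx -0.055
tx 0.031 ty 0.030 tz 0.094 wx -0.055
tx 0.031 ty 0.022 tz 0.096 wx -0.055
tx 0.031 ty 0.014 tz 0.097 wx -0.055
tx 0.031 ty 0.005 tz 0.098 wx -0.055
```

View pics/w1.png

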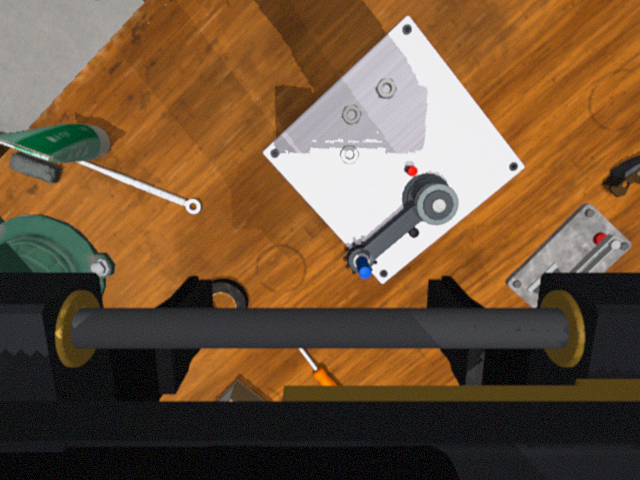

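Run:
```python
from h import *
import pickle
np.set_printoptions(precision=4,suppress=True)
c=pickle.load(open('w1.pkl','rb')); w=Cam.__new__(Cam); w.f=240/np.tan(np.radians(c['fovy']/2)); w.cx,w.cy,w.o,w.R=c['cx'],c['cy'],np.array(c['origin']),np.array(c['orientation'])
P=np.array([w.pl(u,.012) for u in [(407,29),(275,153),(513,166),(384,273)]]); print(P,P.mean(0))
for u in [(387,88),(351,114),(349,154)]: print('nut',w.pl(u,.024))
print('pin top',w.pl((364,270),.091),'red',w.pl((411,171),.044),'hub',w.pl((438,206),.075))
```

```text
[[ 0.4343  0.0996  0.012 ]
 [ 0.4354 -0.116   0.012 ]
 [ 0.6496  0.1     0.012 ]
 [ 0.6511 -0.1149  0.012 ]] [ 0.5426 -0.0078  0.012 ]
nut [0.4693 0.0377 0.024 ]
nut [ 0.4633 -0.0139  0.024 ]
nut [ 0.4978 -0.0469  0.024 ]
pin top [ 0.6044 -0.1214  0.091 ] red [ 0.5612 -0.0044  0.044 ] hub [ 0.607  -0.0093  0.075 ]
```

Call:
move_arm([
  {"tx": 0.03,"ty": 0.06,"tz": 0.078,"wx": -0.055,"wy": 0,"wz": 0,"hand": 1},
  {"tx": 0.03,"ty": 0.053,"tz": 0.083,"wx": -0.055,"wy": 0,"wz": 0,"hand": 1},
  {"tx": 0.03,"ty": 0.046,"tz": 0.087,"wx": -0.055,"wy": 0,"wz": 0,"hand": 1},
  {"tx": 0.03,"ty": 0.038,"tz": 0.091,"wx": -0.055,"wy": 0,"wz": 0,"hand": 1},
  {"tx": 0.03,"ty": 0.03,"tz": 0.094,"wx": -0.055,"wy": 0,"wz": 0,"hand": 1},
])

```text
time: 2.45
tool_pos: [0.5213, 0.1446, 0.327]
tcp_rot: [[0.0, -0.956, 0.294], [-0.0, 0.294, 0.956], [-1.0, -0.0, -0.0]]
wrist_force: [1.8, -0.0, -0.7]
width: 0.0871
```

Call:
move_arm([
  {"tx": 0.03,"ty": 0.022,"tz": 0.096,"wx": -0.055,"wy": 0,"wz": 0,"hand": 1},
  {"tx": 0.03,"ty": 0.014,"tz": 0.097,"wx": -0.055,"wy": 0,"wz": 0,"hand": 1},
  {"tx": 0,"ty": 0,"tz": 0,"wx": 0,"wy": 0,"wz": 0,"hand": 1},
  {"tx": 0,"ty": 0,"tz": 0,"wx": 0,"wy": 0,"wz": 0,"hand": 1},
])

```text
time: 2.95
tool_pos: [0.5287, 0.2408, 0.2973]
tcp_rot: [[-0.0, -0.992, 0.128], [-0.0, 0.128, 0.992], [-1.0, 0.0, -0.0]]
wrist_force: [1.3, -0.5, -0.3]
width: 0.087
```

Run:
```python
from h import *
s=telemetry.get_state(); print(s['time'],s['tool_pos'],s['joints'])
import pickle
c=optics.get_calibration("wrist"); im=optics.read_camera("wrist"); cv2.imwrite("pics/w2.png",im[:,:,::-1]); pickle.dump(c,open("w2.pkl","wb"))
plan([.526,.337,.20],89,mm=58)
```

```text
2.95 [0.52870914 0.24083353 0.2973315 ] [ 13.64183814  19.4452847  -54.49946848  81.52905258  15.75304646
  87.03504725  42.5395853 ]
n 3 from [0.529  0.2402 0.2976] 82.56 dyaw 6.44
tx 0.065 ty 0.010 tz 0.064 wx -0.024
tx 0.065 ty 0.008 tz 0.064 wx -0.024
tx 0.065 ty 0.006 tz 0.064 wx -0.024
```

View pics/w2.png

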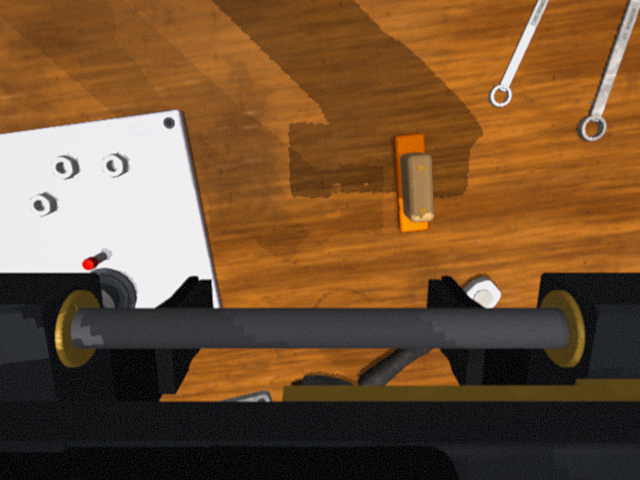

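```bash
cat >> h.py <<'E'
import pickle
def WC(f):
    c=pickle.load(open(f,'rb')); w=Cam.__new__(Cam); w.f=240/np.tan(np.radians(c['fovy']/2)); w.cx,w.cy,w.o,w.R=c['cx'],c['cy'],np.array(c['origin']),np.array(c['orientation']); return w
E
python3 - <<'E'
from h import *
np.set_printoptions(precision=4,suppress=True)
w=WC('w2.pkl'); im=cv2.imread('pics/w2.png')
x0,y0=380,120
cv2.imwrite('pics/w2c.png',cv2.resize(im[120:245,380:450],None,fx=4.8,fy=4.8,interpolation=cv2.INTER_NEAREST))
hsv=cv2.cvtColor(im,cv2.COLOR_BGR2HSV)[120:245,380:450].astype(int)
org=((hsv[...,0]>5)&(hsv[...,0]<20)&(hsv[...,1]>225)&(hsv[...,2]>200)).astype(np.uint8)
yel=((hsv[...,0]>19)&(hsv[...,0]<35)&(hsv[...,1]>120)&(hsv[...,2]>160)).astype(np.uint8)
for m in (org,yel):
    k,l,st,ce=cv2.connectedComponentsWithStats(m); print([(st[i].tolist(),(ce[i]+[380,120]).round(1)) for i in range(1,k) if st[i,4]>2])
pts=np.argwhere(org)[:,::-1].astype(np.float32)+[380,120]
r=cv2.minAreaRect(pts.astype(np.float32)); b=cv2.boxPoints(r); print(b)
P=np.array([w.pl(u,.022) for u in b]); print(P,P.mean(0))
E
```

```text
[([18, 16, 25, 17, 356], array([410.1, 144. ])), ([19, 78, 29, 34, 311], array([410.1, 221.6]))]
[([38, 45, 5, 5, 14], array([420.1, 167.7])), ([40, 88, 6, 5, 17], array([422.4, 210.2])), ([23, 97, 1, 3, 3], array([403., 218.])), ([23, 101, 6, 8, 20], array([405., 225.]))]
[[395.0639 137.1009]
 [421.973  135.5364]
 [427.4541 229.8108]
 [400.545  231.3753]]
[[0.4773 0.3233 0.022 ]
 [0.4792 0.35   0.022 ]
 [0.576  0.349  0.022 ]
 [0.5741 0.3209 0.022 ]] [0.5267 0.3358 0.022 ]
```

View pics/w2c.png

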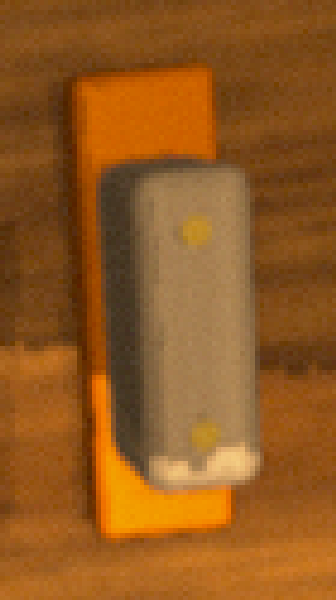

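Run:
```python
from h import *
w=WC('w2.pkl'); print(w.pl((420.1,167.7),.062),w.pl((422.4,210.2),.062))
plan([.526,.336,.12],88.8,mm=50)
```

```text
[0.50617528 0.33707863 0.062     ] [0.54604154 0.336438   0.062     ]
n 5 from [0.529  0.2402 0.2976] 82.56 dyaw 6.24
tx 0.071 ty 0.006 tz 0.038 wx -0.014
tx 0.071 ty 0.005 tz 0.038 wx -0.014
tx 0.071 ty 0.005 tz 0.038 wx -0.014
tx 0.071 ty 0.004 tz 0.038 wx -0.014
tx 0.071 ty 0.003 tz 0.038 wx -0.014
```

Call:
move_arm([
  {"tx": 0.071,"ty": 0.006,"tz": 0.038,"wx": -0.014,"wy": 0,"wz": 0,"hand": 1},
  {"tx": 0.071,"ty": 0.005,"tz": 0.038,"wx": -0.014,"wy": 0,"wz": 0,"hand": 1},
  {"tx": 0.071,"ty": 0.005,"tz": 0.038,"wx": -0.014,"wy": 0,"wz": 0,"hand": 1},
  {"tx": 0.071,"ty": 0.004,"tz": 0.038,"wx": -0.014,"wy": 0,"wz": 0,"hand": 1},
  {"tx": 0.071,"ty": 0.003,"tz": 0.038,"wx": -0.014,"wy": 0,"wz": 0,"hand": 1},
])

```text
time: 3.62
tool_pos: [0.5264, 0.3356, 0.1194]
tcp_rot: [[0.001, -1.0, 0.021], [-0.001, 0.021, 1.0], [-1.0, -0.001, -0.001]]
wrist_force: [-0.2, -0.8, 0.1]
width: 0.0871
```

Call:
move_arm([
  {"tx": 0,"ty": 0,"tz": 0,"wx": 0,"wy": 0,"wz": 0,"hand": 1},
  {"tx": 0,"ty": 0,"tz": 0,"wx": 0,"wy": 0,"wz": 0,"hand": 1},
])

```text
time: 3.88
tool_pos: [0.5264, 0.3358, 0.1216]
tcp_rot: [[0.002, -1.0, 0.02], [0.0, 0.02, 1.0], [-1.0, -0.002, 0.0]]
wrist_force: [1.3, -0.2, -0.5]
width: 0.0868
```

Run:
```python
from h import *
s=telemetry.get_state(); print(s['time'],s['joints'])
plan([.526,.3365,.0275],88.8,mm=25)
im=optics.read_camera("side"); cv2.imwrite("pics/s3.png",im[100:300,160:460,::-1])
```

```text
3.875 [  1.37014101  32.37106688 -51.76392     88.80354895  26.37166699
  71.65856717  34.37957424]
n 4 from [0.5264 0.3358 0.1216] 88.83 dyaw -0.03
tx 0.047 ty 0.000 tz 0.000 wx 0.000
tx 0.047 ty 0.000 tz 0.000 wx 0.000
tx 0.047 ty 0.000 tz 0.000 wx 0.000
tx 0.047 ty 0.000 tz 0.000 wx 0.000
```

View pics/s3.png

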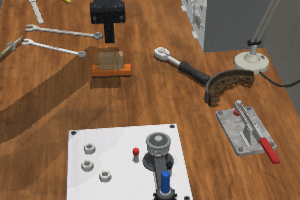

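The side view shows the gripper straddling the scraper from above at about (110,40) in the crop, so I lower it and grip.

Call:
move_arm([
  {"tx": 0.047,"ty": 0,"tz": 0,"wx": 0,"wy": 0,"wz": 0,"hand": 1},
  {"tx": 0.047,"ty": 0,"tz": 0,"wx": 0,"wy": 0,"wz": 0,"hand": 1},
  {"tx": 0.047,"ty": 0,"tz": 0,"wx": 0,"wy": 0,"wz": 0,"hand": 1},
  {"tx": 0.045,"ty": 0,"tz": 0,"wx": 0,"wy": 0,"wz": 0,"hand": 1},
  {"tx": 0,"ty": 0,"tz": 0,"wx": 0,"wy": 0,"wz": 0,"hand": 1},
])

```text
time: 4.55
tool_pos: [0.5241, 0.3362, 0.0249]
tcp_rot: [[-0.003, -1.0, 0.018], [-0.002, 0.018, 1.0], [-1.0, 0.003, -0.002]]
wrist_force: [0.7, -0.4, 1.1]
width: 0.0872
```

Call:
move_arm([
  {"tx": 0,"ty": 0,"tz": 0,"wx": 0,"wy": 0,"wz": 0,"hand": -1},
  {"tx": 0,"ty": 0,"tz": 0,"wx": 0,"wy": 0,"wz": 0,"hand": -1},
  {"tx": 0,"ty": 0,"tz": 0,"wx": 0,"wy": 0,"wz": 0,"hand": -1},
  {"tx": 0,"ty": 0,"tz": 0,"wx": 0,"wy": 0,"wz": 0,"hand": -1},
  {"tx": 0,"ty": 0,"tz": 0,"wx": 0,"wy": 0,"wz": 0,"hand": -1},
], force=35)

```text
time: 5.18
tool_pos: [0.5252, 0.3369, 0.0271]
tcp_rot: [[0.0, -1.0, 0.018], [-0.0, 0.018, 1.0], [-1.0, -0.0, -0.0]]
wrist_force: [-0.1, 0.3, 0.3]
width: 0.0454
```

Call:
move_arm([
  {"tx": 0,"ty": 0,"tz": 0,"wx": 0,"wy": 0,"wz": 0,"hand": -1},
  {"tx": 0,"ty": 0,"tz": 0,"wx": 0,"wy": 0,"wz": 0,"hand": -1},
])

```text
time: 5.42
tool_pos: [0.5251, 0.3369, 0.027]
tcp_rot: [[0.0, -1.0, 0.018], [-0.0, 0.018, 1.0], [-1.0, -0.0, -0.0]]
wrist_force: [-0.4, 0.6, 0.7]
width: 0.0248
```

Call:
move_arm([
  {"tx": -0.02,"ty": 0,"tz": 0,"wx": 0,"wy": 0,"wz": 0,"hand": -1},
  {"tx": -0.06,"ty": 0,"tz": 0,"wx": 0,"wy": 0,"wz": 0,"hand": -1},
  {"tx": -0.06,"ty": 0,"tz": 0,"wx": 0,"wy": 0,"wz": 0,"hand": -1},
  {"tx": 0,"ty": 0,"tz": 0,"wx": 0,"wy": 0,"wz": 0,"hand": -1},
])

```text
time: 5.92
tool_pos: [0.5261, 0.338, 0.0998]
tcp_rot: [[0.004, -1.0, 0.018], [0.002, 0.018, 1.0], [-1.0, -0.004, 0.002]]
wrist_force: [0.2, 0.9, -2.5]
width: 0.0238
```

Run:
```python
from h import *
s=telemetry.get_state(); print(s['time'],s['joints'],s['width'],s['wrist_force'])
plan([.490,.095,.095],90.3,mm=35)
```

```text
5.925 [  0.84568749  33.61037938 -51.16838166  89.98528471  27.47700335
  69.48995248  33.62501913] 0.023804967530022432 [ 0.21418006  0.85661879 -2.51865849]
n 8 from [0.5261 0.338  0.0998] 88.97 dyaw 1.33
tx 0.001 ty 0.008 tz -0.061 wx -0.002
tx 0.001 ty 0.008 tz -0.061 wx -0.002
tx 0.001 ty 0.008 tz -0.061 wx -0.002
tx 0.001 ty 0.008 tz -0.061 wx -0.002
tx 0.001 ty 0.009 tz -0.061 wx -0.002
tx 0.001 ty 0.009 tz -0.061 wx -0.002
tx 0.001 ty 0.009 tz -0.061 wx -0.002
tx 0.001 ty 0.009 tz -0.061 wx -0.002
```

Call:
move_arm([
  {"tx": 0,"ty": 0.008,"tz": -0.06,"wx": -0.002,"wy": 0,"wz": 0,"hand": -1},
  {"tx": 0,"ty": 0.008,"tz": -0.06,"wx": -0.002,"wy": 0,"wz": 0,"hand": -1},
  {"tx": 0,"ty": 0.008,"tz": -0.06,"wx": -0.002,"wy": 0,"wz": 0,"hand": -1},
  {"tx": 0,"ty": 0.008,"tz": -0.06,"wx": -0.002,"wy": 0,"wz": 0,"hand": -1},
  {"tx": 0,"ty": 0.009,"tz": -0.06,"wx": -0.002,"wy": 0,"wz": 0,"hand": -1},
])

```text
time: 6.55
tool_pos: [0.5022, 0.1859, 0.0962]
tcp_rot: [[-0.001, -1.0, 0.002], [-0.0, 0.002, 1.0], [-1.0, 0.001, -0.001]]
wrist_force: [-0.1, -0.4, -1.8]
width: 0.0241
```

Call:
move_arm([
  {"tx": 0,"ty": 0.009,"tz": -0.06,"wx": -0.002,"wy": 0,"wz": 0,"hand": -1},
  {"tx": 0,"ty": 0.009,"tz": -0.06,"wx": -0.002,"wy": 0,"wz": 0,"hand": -1},
  {"tx": 0,"ty": 0.009,"tz": -0.06,"wx": -0.002,"wy": 0,"wz": 0,"hand": -1},
  {"tx": 0,"ty": 0,"tz": 0,"wx": 0,"wy": 0,"wz": 0,"hand": -1},
  {"tx": 0,"ty": 0,"tz": 0,"wx": 0,"wy": 0,"wz": 0,"hand": -1},
])

```text
time: 7.18
tool_pos: [0.4892, 0.0976, 0.0968]
tcp_rot: [[-0.0, -1.0, -0.007], [0.0, -0.007, 1.0], [-1.0, 0.0, 0.0]]
wrist_force: [-0.6, 0.9, -2.4]
width: 0.0239
```

Run:
```python
from h import *
s=telemetry.get_state(); print(s['time'],s['joints'],s['width'],s['wrist_force'])
plan([.490,.092,.0415],90.3,mm=15)
im=optics.read_camera("side"); cv2.imwrite("pics/s4.png",cv2.resize(im[120:330,180:400,::-1],None,fx=2.5,fy=2.5))
```

```text
7.175 [ 32.85793008  17.90454981 -55.54947993 108.72995167  16.67562888
  61.95838446  61.04607875] 0.023859598722188798 [-0.64292234  0.94602125 -2.43634246]
n 4 from [0.4892 0.0976 0.0968] 90.42 dyaw -0.12
tx 0.028 ty -0.000 tz -0.003 wx 0.000
tx 0.028 ty -0.000 tz -0.003 wx 0.000
tx 0.028 ty -0.000 tz -0.003 wx 0.000
tx 0.028 ty -0.000 tz -0.003 wx 0.000
```

View pics/s4.png

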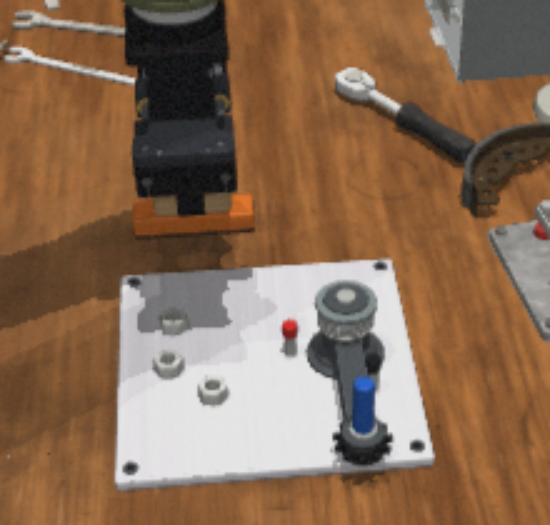

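The scraper is held level above the plate's +y edge at about (193,215). Next I lower it and check the hover height.

Call:
move_arm([
  {"tx": 0.03,"ty": 0,"tz": -0.003,"wx": 0,"wy": 0,"wz": 0,"hand": -1},
  {"tx": 0.03,"ty": 0,"tz": -0.003,"wx": 0,"wy": 0,"wz": 0,"hand": -1},
  {"tx": 0.03,"ty": 0,"tz": -0.003,"wx": 0,"wy": 0,"wz": 0,"hand": -1},
  {"tx": 0.018,"ty": 0,"tz": -0.002,"wx": 0,"wy": 0,"wz": 0,"hand": -1},
  {"tx": 0,"ty": 0,"tz": 0,"wx": 0,"wy": 0,"wz": 0,"hand": -1},
])

```text
time: 7.85
tool_pos: [0.4889, 0.0917, 0.0422]
tcp_rot: [[-0.001, -1.0, -0.007], [0.0, -0.007, 1.0], [-1.0, 0.001, 0.0]]
wrist_force: [0.0, 0.3, -1.6]
width: 0.0236
```

Call:
move_arm([
  {"tx": 0,"ty": 0,"tz": 0,"wx": 0,"wy": 0,"wz": 0,"hand": -1},
])

```text
time: 7.98
tool_pos: [0.4898, 0.0919, 0.0434]
tcp_rot: [[0.001, -1.0, -0.007], [0.0, -0.007, 1.0], [-1.0, -0.001, 0.0]]
wrist_force: [-0.7, -0.1, -1.8]
width: 0.0239
```

Run:
```python
from h import *
s=telemetry.get_state(); print(s['time'],s['tool_pos'],s['width'],s['wrist_force'],s['joints'])
im=optics.read_camera("side"); cv2.imwrite("pics/s5.png",cv2.resize(im[180:330,200:380,::-1],None,fx=3.5,fy=3.5))
```

```text
7.975 [0.48977    0.09186035 0.04337223] 0.023907177806607543 [-0.65714146 -0.11944133 -1.82143866] [ 30.48283826  22.44363179 -52.84593556 111.39533174  21.41602015
  56.47477102  58.03577023]
```

View pics/s5.png

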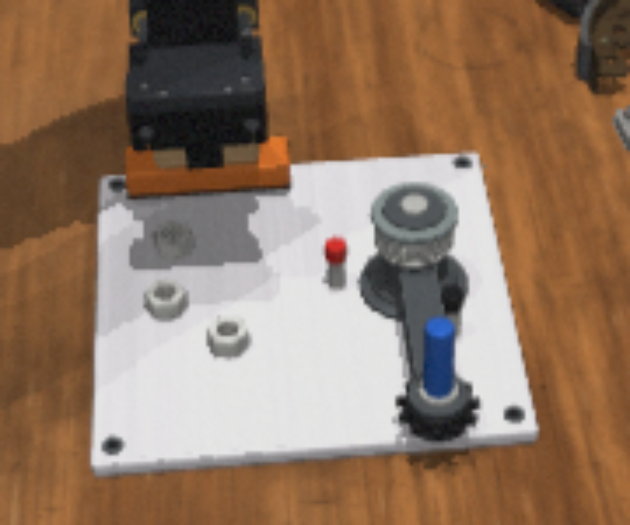

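Call:
move_arm([
  {"tx": 0.004,"ty": 0,"tz": -0.02,"wx": 0,"wy": 0,"wz": 0,"hand": -1},
  {"tx": 0,"ty": 0,"tz": -0.024,"wx": 0,"wy": 0,"wz": 0,"hand": -1},
  {"tx": 0,"ty": 0,"tz": -0.024,"wx": 0,"wy": 0,"wz": 0,"hand": -1},
  {"tx": 0,"ty": 0,"tz": -0.024,"wx": 0,"wy": 0,"wz": 0,"hand": -1},
  {"tx": 0,"ty": 0,"tz": -0.024,"wx": 0,"wy": 0,"wz": 0,"hand": -1},
])

```text
time: 8.65
tool_pos: [0.4899, 0.0326, 0.0411]
tcp_rot: [[0.0, -1.0, -0.007], [-0.0, -0.007, 1.0], [-1.0, -0.0, -0.0]]
wrist_force: [0.3, 0.8, -2.6]
width: 0.0235
```

Run:
```python
from h import *
s=telemetry.get_state(); print(s['time'],s['tool_pos'],s['width'],s['wrist_force'],s['joints'])
im=optics.read_camera("side"); cv2.imwrite("pics/s6.png",cv2.resize(im[180:330,200:380,::-1],None,fx=3.5,fy=3.5))
```

```text
8.65 [0.48993407 0.03263714 0.04108539] 0.023496744253968655 [ 0.31981763  0.78364976 -2.6248334 ] [ 37.00716474  21.40842628 -52.13148484 112.5136532   20.42518254
  55.69834388  65.41257758]
```

View pics/s6.png

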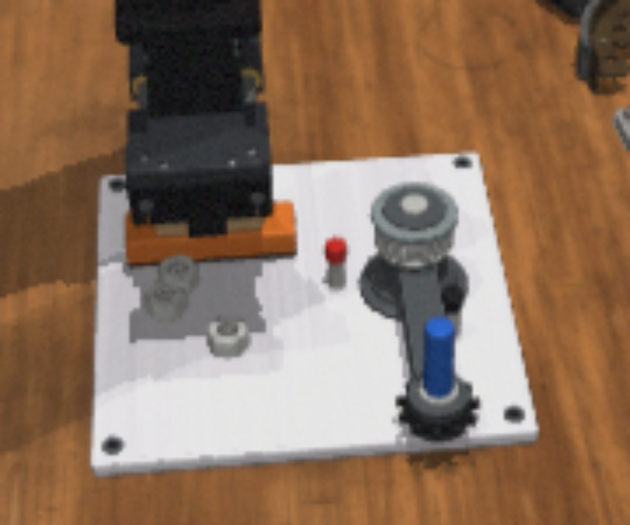

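Nut 3 at (178,272) is being pushed towards nut 2 at (165,300). I continue the sweep.

Call:
move_arm([
  {"tx": 0,"ty": 0,"tz": -0.02,"wx": 0,"wy": 0,"wz": 0,"hand": -1},
  {"tx": 0,"ty": 0,"tz": -0.022,"wx": 0,"wy": 0,"wz": 0,"hand": -1},
  {"tx": 0,"ty": 0,"tz": -0.024,"wx": 0,"wy": 0,"wz": 0,"hand": -1},
  {"tx": 0,"ty": 0,"tz": -0.024,"wx": 0,"wy": 0,"wz": 0,"hand": -1},
  {"tx": 0,"ty": 0,"tz": -0.024,"wx": 0,"wy": 0,"wz": 0,"hand": -1},
])

```text
time: 9.32
tool_pos: [0.4903, -0.0242, 0.0411]
tcp_rot: [[0.0, -1.0, -0.007], [-0.0, -0.007, 1.0], [-1.0, -0.0, -0.0]]
wrist_force: [0.4, 1.1, -1.6]
width: 0.024
```

Run:
```python
from h import *
s=telemetry.get_state(); print(s['time'],s['tool_pos'],s['width'],s['wrist_force'],s['joints'])
im=optics.read_camera("side"); cv2.imwrite("pics/s7.png",cv2.resize(im[180:330,200:380,::-1],None,fx=3.5,fy=3.5))
```

```text
9.325 [ 0.49031689 -0.02419862  0.04105148] 0.023970859255777133 [ 0.36139869  1.12880737 -1.63101233] [ 42.79807103  21.02307637 -51.08820797 112.55965141  19.80238358
  55.51234816  72.53299671]
```

View pics/s7.png

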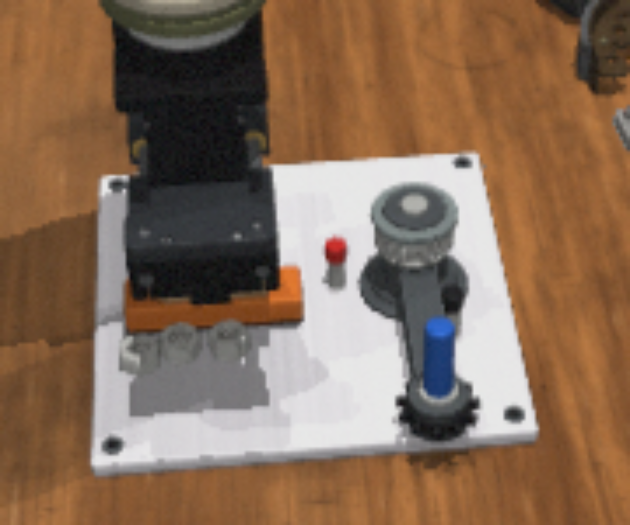

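All three nuts are abreast. The left one at (138,350) sits near the scraper's left end (127), so I back off, shift the scraper towards -x, and push on.

Call:
move_arm([
  {"tx": 0,"ty": 0,"tz": 0.018,"wx": 0,"wy": 0,"wz": 0,"hand": -1},
  {"tx": 0,"ty": 0.012,"tz": 0,"wx": 0,"wy": 0,"wz": 0,"hand": -1},
  {"tx": 0,"ty": 0.012,"tz": 0,"wx": 0,"wy": 0,"wz": 0,"hand": -1},
  {"tx": 0,"ty": 0,"tz": -0.012,"wx": 0,"wy": 0,"wz": 0,"hand": -1},
  {"tx": 0,"ty": 0,"tz": -0.02,"wx": 0,"wy": 0,"wz": 0,"hand": -1},
])

```text
time: 10.0
tool_pos: [0.4784, -0.0309, 0.0411]
tcp_rot: [[0.0, -1.0, -0.008], [-0.0, -0.008, 1.0], [-1.0, -0.0, -0.0]]
wrist_force: [-0.4, 0.2, -1.2]
width: 0.0238
```

Call:
move_arm([
  {"tx": 0,"ty": 0,"tz": -0.022,"wx": 0,"wy": 0,"wz": 0,"hand": -1},
  {"tx": 0,"ty": 0,"tz": -0.022,"wx": 0,"wy": 0,"wz": 0,"hand": -1},
  {"tx": 0,"ty": 0,"tz": -0.022,"wx": 0,"wy": 0,"wz": 0,"hand": -1},
])

```text
time: 10.38
tool_pos: [0.4786, -0.0644, 0.041]
tcp_rot: [[0.0, -1.0, -0.007], [0.0, -0.007, 1.0], [-1.0, -0.0, 0.0]]
wrist_force: [0.3, 0.1, -1.2]
width: 0.0238
```

Run:
```python
from h import *
s=telemetry.get_state(); print(s['time'],s['tool_pos'],s['width'],s['wrist_force'],s['joints'])
im=optics.read_camera("side"); cv2.imwrite("pics/s8.png",cv2.resize(im[180:330,200:380,::-1],None,fx=3.5,fy=3.5))
```

```text
10.375 [ 0.47863916 -0.06435199  0.04102988] 0.02382293486132435 [ 0.33491586  0.06391235 -1.24192733] [ 47.63819414  19.74600802 -50.68212408 113.6907691   18.61787416
  54.95188298  78.10906642]
```

View pics/s8.png

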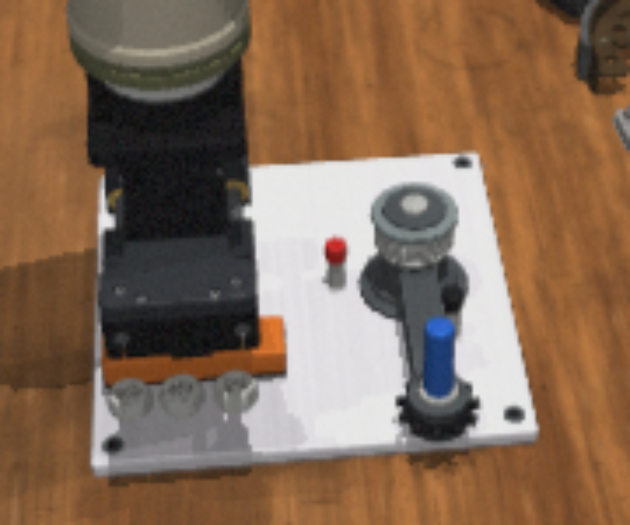

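The nuts at (130,398), (181,396) and (237,392) are all well covered. I push on over the edge.

Call:
move_arm([
  {"tx": 0,"ty": 0,"tz": -0.02,"wx": 0,"wy": 0,"wz": 0,"hand": -1},
  {"tx": 0,"ty": 0,"tz": -0.02,"wx": 0,"wy": 0,"wz": 0,"hand": -1},
  {"tx": 0,"ty": 0,"tz": -0.02,"wx": 0,"wy": 0,"wz": 0,"hand": -1},
  {"tx": 0,"ty": 0,"tz": -0.02,"wx": 0,"wy": 0,"wz": 0,"hand": -1},
  {"tx": 0,"ty": 0,"tz": -0.02,"wx": 0,"wy": 0,"wz": 0,"hand": -1},
])

```text
time: 11.05
tool_pos: [0.479, -0.1142, 0.0411]
tcp_rot: [[0.0, -1.0, -0.007], [-0.0, -0.007, 1.0], [-1.0, -0.0, -0.0]]
wrist_force: [-0.5, -0.5, -0.6]
width: 0.0237
```

Run:
```python
from h import *
s=telemetry.get_state(); print(s['time'],s['tool_pos'],s['width'],s['wrist_force'],s['joints'])
im=optics.read_camera("side"); cv2.imwrite("pics/s9.png",cv2.resize(im[200:350,200:380,::-1],None,fx=3.5,fy=3.5))
```

```text
11.05 [ 0.47895862 -0.11418762  0.04105135] 0.023679426982150018 [-0.49618329 -0.46703079 -0.63806422] [ 51.73668835  20.56771333 -49.16568297 112.41927601  18.88041973
  55.28727615  83.83732982]
```

View pics/s9.png

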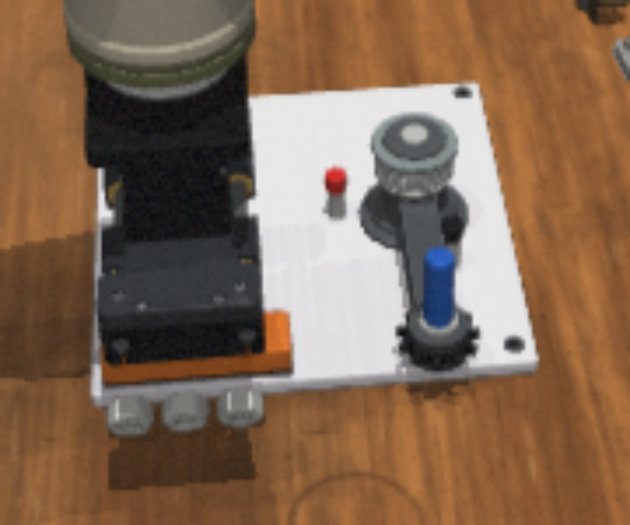

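The nuts are tipping over the -y edge at (129,415), (185,411) and (241,406). I continue.

Call:
move_arm([
  {"tx": 0,"ty": 0,"tz": -0.016,"wx": 0,"wy": 0,"wz": 0,"hand": -1},
  {"tx": 0,"ty": 0,"tz": -0.018,"wx": 0,"wy": 0,"wz": 0,"hand": -1},
  {"tx": 0,"ty": 0,"tz": -0.018,"wx": 0,"wy": 0,"wz": 0,"hand": -1},
  {"tx": 0,"ty": 0,"tz": -0.016,"wx": 0,"wy": 0,"wz": 0,"hand": -1},
  {"tx": 0,"ty": 0,"tz": 0,"wx": 0,"wy": 0,"wz": 0,"hand": -1},
])

```text
time: 11.72
tool_pos: [0.4791, -0.1482, 0.041]
tcp_rot: [[0.0, -1.0, -0.006], [-0.0, -0.006, 1.0], [-1.0, -0.0, -0.0]]
wrist_force: [-0.3, 0.4, -1.6]
width: 0.0239
```

Run:
```python
from h import *
s=telemetry.get_state(); print(s['time'],s['tool_pos'],s['width'],s['wrist_force'],s['joints'])
im=optics.read_camera("side"); cv2.imwrite("pics/s10.png",cv2.resize(im[200:350,200:380,::-1],None,fx=3.5,fy=3.5))
```

```text
11.725 [ 0.47913363 -0.14816017  0.04099847] 0.02392008666048833 [-0.32071834  0.38756673 -1.62309173] [ 54.21762611  21.45923401 -48.03679987 111.16362065  19.24412806
  55.65835071  87.43883548]
```

View pics/s10.png

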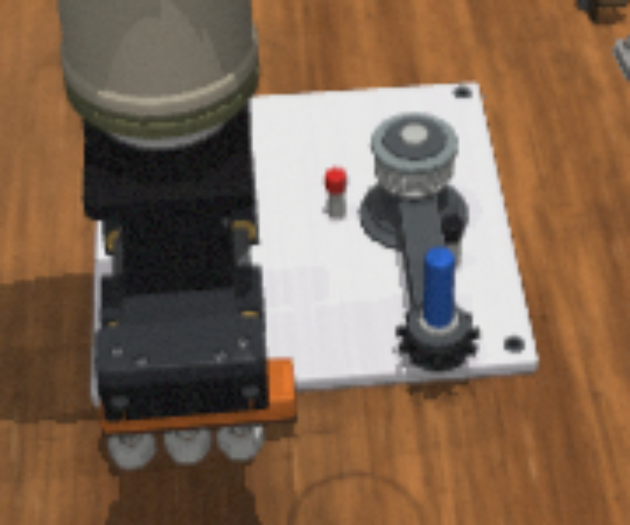

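Call:
move_arm([
  {"tx": -0.03,"ty": 0,"tz": 0,"wx": 0,"wy": 0,"wz": 0,"hand": -1},
  {"tx": -0.06,"ty": 0,"tz": 0,"wx": 0,"wy": 0,"wz": 0,"hand": -1},
  {"tx": -0.06,"ty": 0,"tz": 0.02,"wx": 0,"wy": 0,"wz": 0,"hand": -1},
  {"tx": 0,"ty": 0,"tz": 0.06,"wx": 0,"wy": 0,"wz": 0,"hand": -1},
  {"tx": 0,"ty": 0,"tz": 0.08,"wx": 0,"wy": 0,"wz": 0,"hand": -1},
])

```text
time: 12.4
tool_pos: [0.479, -0.0668, 0.1174]
tcp_rot: [[0.002, -1.0, -0.006], [-0.001, -0.006, 1.0], [-1.0, -0.002, -0.001]]
wrist_force: [-0.1, 0.4, -1.8]
width: 0.0238
```

Call:
move_arm([
  {"tx": 0,"ty": 0,"tz": 0.08,"wx": 0,"wy": 0,"wz": 0,"hand": -1},
  {"tx": 0,"ty": 0,"tz": 0.08,"wx": 0,"wy": 0,"wz": 0,"hand": -1},
  {"tx": 0,"ty": 0,"tz": 0.08,"wx": 0,"wy": 0,"wz": 0,"hand": -1},
  {"tx": 0,"ty": 0,"tz": 0.08,"wx": 0,"wy": 0,"wz": 0,"hand": -1},
  {"tx": 0,"ty": 0,"tz": 0.08,"wx": 0,"wy": 0,"wz": 0,"hand": -1},
])

```text
time: 13.02
tool_pos: [0.4771, 0.1343, 0.1172]
tcp_rot: [[0.001, -1.0, -0.008], [-0.0, -0.008, 1.0], [-1.0, -0.001, -0.0]]
wrist_force: [0.8, -1.6, -1.2]
width: 0.0238
```

Run:
```python
from h import *
s=telemetry.get_state(); print(s['time'],s['tool_pos'],s['width'],s['wrist_force'],s['joints'])
im=optics.read_camera("side"); cv2.imwrite("pics/s11.png",cv2.resize(im[130:350,190:410,::-1],None,fx=2.7,fy=2.7))
plan([.49,.26,.12],90,mm=40)
```

```text
13.025 [0.4771277  0.13426288 0.11715443] 0.023844271720900614 [ 0.84032583 -1.5748354  -1.21336185] [ 32.06466981  16.66269169 -59.33718981 107.98900548  15.96269385
  64.17171794  57.17385026]
n 4 from [0.4762 0.1402 0.1177] 90.75 dyaw -0.75
tx -0.001 ty -0.008 tz 0.060 wx 0.002
tx -0.001 ty -0.007 tz 0.060 wx 0.002
tx -0.001 ty -0.007 tz 0.060 wx 0.002
tx -0.001 ty -0.007 tz 0.060 wx 0.002
```

View pics/s11.png

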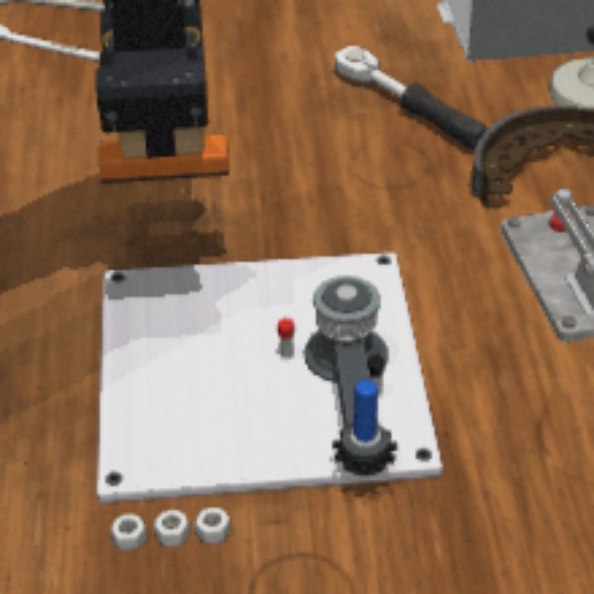

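The plate is clear, and the nuts lie flat on the bench at (128,532), (171,527) and (213,525). Next I stand the scraper on the bench on the +y side.

Call:
move_arm([
  {"tx": 0,"ty": -0.008,"tz": 0.06,"wx": 0.002,"wy": 0,"wz": 0,"hand": -1},
  {"tx": 0,"ty": -0.008,"tz": 0.06,"wx": 0.002,"wy": 0,"wz": 0,"hand": -1},
  {"tx": 0,"ty": -0.008,"tz": 0.06,"wx": 0.002,"wy": 0,"wz": 0,"hand": -1},
  {"tx": 0.03,"ty": -0.008,"tz": 0.05,"wx": 0.002,"wy": 0,"wz": 0,"hand": -1},
  {"tx": 0.05,"ty": 0,"tz": 0,"wx": 0,"wy": 0,"wz": 0,"hand": -1},
])

```text
time: 13.7
tool_pos: [0.493, 0.2507, 0.0774]
tcp_rot: [[0.002, -1.0, 0.002], [0.002, 0.002, 1.0], [-1.0, -0.002, 0.002]]
wrist_force: [0.6, -0.5, -2.0]
width: 0.0237
```

Call:
move_arm([
  {"tx": 0.04,"ty": 0,"tz": 0,"wx": 0,"wy": 0,"wz": 0,"hand": -1},
  {"tx": 0,"ty": 0,"tz": 0,"wx": 0,"wy": 0,"wz": 0,"hand": -1},
  {"tx": 0,"ty": 0,"tz": 0,"wx": 0,"wy": 0,"wz": 0,"hand": -1},
])

```text
time: 14.08
tool_pos: [0.4933, 0.2476, 0.0569]
tcp_rot: [[0.001, -1.0, 0.006], [0.0, 0.006, 1.0], [-1.0, -0.001, 0.0]]
wrist_force: [0.2, 0.1, -1.3]
width: 0.024
```

Run:
```python
from h import *
s=telemetry.get_state(); print(s['time'],s['tool_pos'],s['tcp_rot'],s['width'],s['wrist_force'],s['joints'])
```

```text
14.075 [0.49333888 0.24757943 0.0569363 ] [[ 9.04418779e-04 -9.99982663e-01  5.81863078e-03]
 [ 2.11378591e-04  5.81882420e-03  9.99983048e-01]
 [-9.99999569e-01 -9.03173514e-04  2.16637581e-04]] 0.024048820622483254 [ 0.21978265  0.08809286 -1.33184785] [ 13.18680926  29.22329294 -54.57649117 103.03431891  26.87155276
  61.76033172  38.57255486]
```

Lower 30 mm (tx 0.06), slow at the end.

Call:
move_arm([
  {"tx": 0.024,"ty": 0,"tz": 0,"wx": 0,"wy": 0,"wz": 0,"hand": -1},
  {"tx": 0.018,"ty": 0,"tz": 0,"wx": 0,"wy": 0,"wz": 0,"hand": -1},
  {"tx": 0.01,"ty": 0,"tz": 0,"wx": 0,"wy": 0,"wz": 0,"hand": -1},
  {"tx": 0.006,"ty": 0,"tz": 0,"wx": 0,"wy": 0,"wz": 0,"hand": -1},
  {"tx": 0,"ty": 0,"tz": 0,"wx": 0,"wy": 0,"wz": 0,"hand": -1},
])

```text
time: 14.7
tool_pos: [0.4929, 0.2478, 0.0271]
tcp_rot: [[0.0, -1.0, 0.005], [0.0, 0.005, 1.0], [-1.0, -0.0, 0.0]]
wrist_force: [0.8, -0.1, -1.6]
width: 0.0237
```

Call:
move_arm([
  {"tx": 0.002,"ty": 0,"tz": 0,"wx": 0,"wy": 0,"wz": 0,"hand": -1},
  {"tx": 0.001,"ty": 0,"tz": 0,"wx": 0,"wy": 0,"wz": 0,"hand": -1},
  {"tx": 0,"ty": 0,"tz": 0,"wx": 0,"wy": 0,"wz": 0,"hand": -1},
])

```text
time: 15.08
tool_pos: [0.493, 0.2479, 0.0269]
tcp_rot: [[0.001, -1.0, 0.005], [-0.001, 0.005, 1.0], [-1.0, -0.001, -0.001]]
wrist_force: [-6.8, -4.6, 17.5]
width: 0.0239
```

Call:
move_arm([
  {"tx": 0,"ty": 0,"tz": 0,"wx": 0,"wy": 0,"wz": 0,"hand": 1},
  {"tx": 0,"ty": 0,"tz": 0,"wx": 0,"wy": 0,"wz": 0,"hand": 1},
  {"tx": 0,"ty": 0,"tz": 0,"wx": 0,"wy": 0,"wz": 0,"hand": 1},
  {"tx": 0,"ty": 0,"tz": 0,"wx": 0,"wy": 0,"wz": 0,"hand": 1},
  {"tx": 0,"ty": 0,"tz": 0,"wx": 0,"wy": 0,"wz": 0,"hand": 1},
])

```text
time: 15.7
tool_pos: [0.4928, 0.2476, 0.0255]
tcp_rot: [[-0.0, -1.0, 0.005], [-0.0, 0.005, 1.0], [-1.0, 0.0, -0.0]]
wrist_force: [0.3, -0.1, 0.7]
width: 0.0658
```

Call:
move_arm([
  {"tx": -0.04,"ty": 0,"tz": 0,"wx": 0,"wy": 0,"wz": 0,"hand": 1},
  {"tx": -0.08,"ty": 0,"tz": 0,"wx": 0,"wy": 0,"wz": 0,"hand": 1},
  {"tx": -0.1,"ty": 0,"tz": 0,"wx": 0,"wy": 0,"wz": 0,"hand": 1},
  {"tx": -0.1,"ty": 0,"tz": 0,"wx": 0,"wy": 0,"wz": 0,"hand": 1},
  {"tx": -0.05,"ty": 0,"tz": 0,"wx": 0,"wy": 0,"wz": 0,"hand": 1},
])

```text
time: 16.32
tool_pos: [0.4932, 0.2487, 0.2147]
tcp_rot: [[0.004, -1.0, 0.005], [0.001, 0.005, 1.0], [-1.0, -0.004, 0.001]]
wrist_force: [0.3, -0.3, -0.6]
width: 0.0868
```

Run:
```python
from h import *
s=telemetry.get_state(); print(s['time'],s['tool_pos'],s['width'],s['wrist_force'],s['joints'])
im=optics.read_camera("side"); cv2.imwrite("pics/s12.png",cv2.resize(im[100:350,190:440,::-1],None,fx=2.4,fy=2.4))
```

```text
16.325 [0.49323336 0.24867347 0.21472616] 0.08683633464737187 [ 0.29753863 -0.33510562 -0.57909936] [ 18.67027047  19.55592908 -60.58444749  93.3582404   17.49151894
  77.12116734  45.35181687]
```

View pics/s12.png

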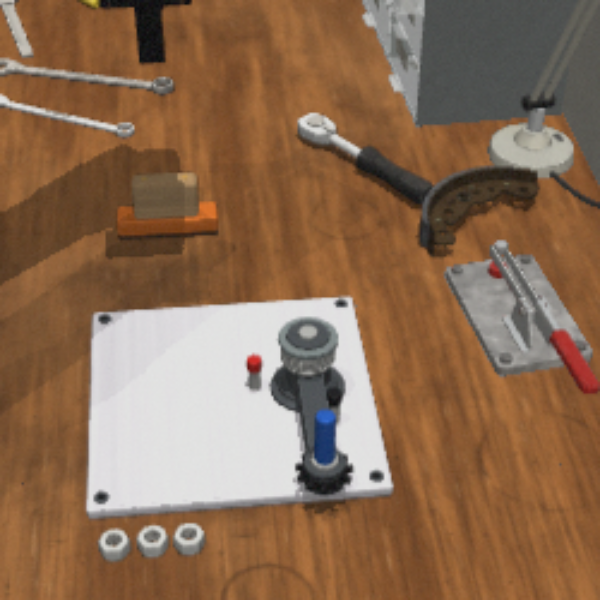

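The scraper stands upright at (167,205). The plate is empty and the cage arm is at rest. Now the pin.

Run:
```python
from h import *
plan([.608,-.1225,.20],0,mm=45)
```

```text
n 9 from [0.494  0.2492 0.2169] 89.74 dyaw -89.74
tx 0.004 ty -0.026 tz -0.082 wx 0.111
tx 0.004 ty -0.040 tz -0.077 wx 0.111
tx 0.004 ty -0.052 tz -0.069 wx 0.111
tx 0.004 ty -0.063 tz -0.059 wx 0.111
tx 0.004 ty -0.073 tz -0.047 wx 0.111
tx 0.004 ty -0.080 tz -0.034 wx 0.111
tx 0.004 ty -0.084 tz -0.019 wx 0.111
tx 0.004 ty -0.086 tz -0.004 wx 0.111
tx 0.004 ty -0.086 tz 0.011 wx 0.111
```

Call:
move_arm([
  {"tx": 0.004,"ty": -0.026,"tz": -0.082,"wx": 0.111,"wy": 0,"wz": 0,"hand": 1},
  {"tx": 0.004,"ty": -0.04,"tz": -0.077,"wx": 0.111,"wy": 0,"wz": 0,"hand": 1},
  {"tx": 0.004,"ty": -0.052,"tz": -0.069,"wx": 0.111,"wy": 0,"wz": 0,"hand": 1},
  {"tx": 0.004,"ty": -0.063,"tz": -0.059,"wx": 0.111,"wy": 0,"wz": 0,"hand": 1},
  {"tx": 0.004,"ty": -0.073,"tz": -0.047,"wx": 0.111,"wy": 0,"wz": 0,"hand": 1},
])

```text
time: 17.0
tool_pos: [0.5561, 0.0398, 0.2018]
tcp_rot: [[0.001, -0.635, 0.772], [-0.0, 0.772, 0.635], [-1.0, -0.001, 0.001]]
wrist_force: [0.6, 0.6, 0.1]
width: 0.0869
```

Call:
move_arm([
  {"tx": 0.004,"ty": -0.08,"tz": -0.034,"wx": 0.111,"wy": 0,"wz": 0,"hand": 1},
  {"tx": 0.004,"ty": -0.084,"tz": -0.019,"wx": 0.111,"wy": 0,"wz": 0,"hand": 1},
  {"tx": 0.004,"ty": -0.086,"tz": -0.004,"wx": 0.111,"wy": 0,"wz": 0,"hand": 1},
  {"tx": 0.004,"ty": -0.086,"tz": 0.011,"wx": 0.111,"wy": 0,"wz": 0,"hand": 1},
  {"tx": 0,"ty": 0,"tz": 0,"wx": 0,"wy": 0,"wz": 0,"hand": 1},
])

```text
time: 17.62
tool_pos: [0.6064, -0.1285, 0.1929]
tcp_rot: [[0.0, 0.011, 1.0], [-0.001, 1.0, -0.011], [-1.0, -0.001, 0.0]]
wrist_force: [-1.1, 0.5, 0.0]
width: 0.0868
```

Call:
move_arm([
  {"tx": 0,"ty": 0,"tz": 0,"wx": 0,"wy": 0,"wz": 0,"hand": 1},
  {"tx": 0,"ty": 0,"tz": 0,"wx": 0,"wy": 0,"wz": 0,"hand": 1},
])

```text
time: 17.88
tool_pos: [0.6064, -0.1228, 0.1932]
tcp_rot: [[0.001, 0.001, 1.0], [0.0, 1.0, -0.001], [-1.0, 0.0, 0.001]]
wrist_force: [0.7, 0.1, 0.3]
width: 0.0869
```

Run:
```python
from h import *
s=telemetry.get_state(); print(s['time'],s['tool_pos'],s['tcp_rot'],s['joints'])
c=optics.get_calibration("wrist"); im=optics.read_camera("wrist"); cv2.imwrite("pics/w13.png",im[:,:,::-1]); pickle.dump(c,open("w13.pkl","wb"))
im=optics.read_camera("side"); cv2.imwrite("pics/s13.png",im[:,:,::-1])
im=optics.read_camera("scene"); cv2.imwrite("pics/c13.png",im[:,:,::-1])
plan([.608,-.1225,.11],0,mm=30)
```

```text
17.875 [ 0.60637168 -0.12281151  0.1932282 ] [[ 7.59549898e-04  7.02101732e-04  9.99999465e-01]
 [ 4.13819031e-04  9.99999668e-01 -7.02416191e-04]
 [-9.99999626e-01  4.14352329e-04  7.59259102e-04]] [ 34.69524827  23.04470775 -35.69687604  85.57541594  13.60713877
  75.71679532  -2.22336966]
n 3 from [ 0.6063 -0.1236  0.1929] -0.12 dyaw 0.12
tx 0.055 ty 0.001 tz 0.001 wx -0.000
tx 0.055 ty 0.001 tz 0.001 wx -0.000
tx 0.055 ty 0.001 tz 0.001 wx -0.000
```

View pics/w13.png

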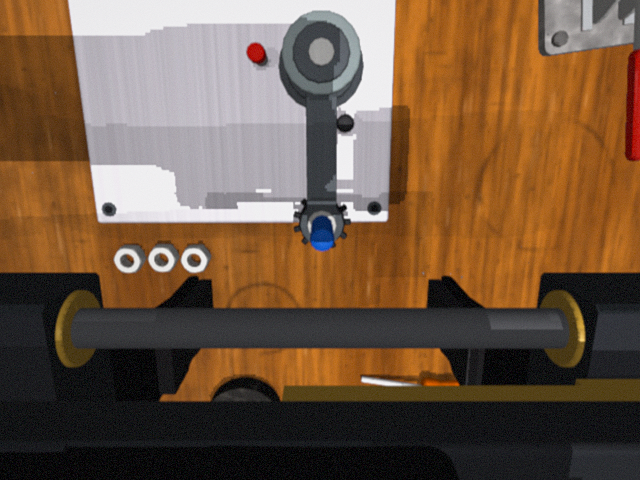

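View pics/s13.png

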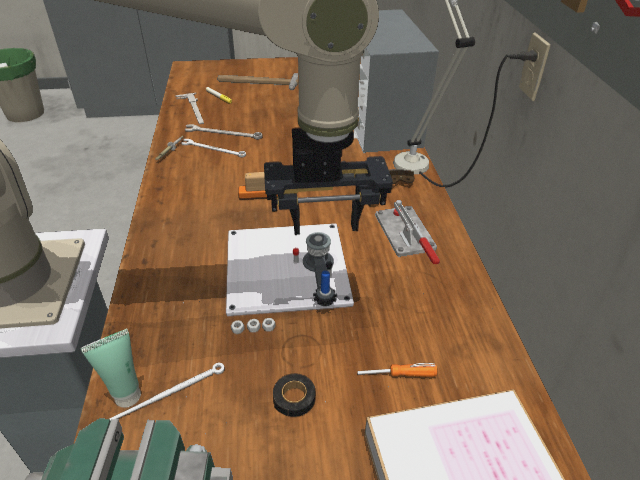

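View pics/c13.png

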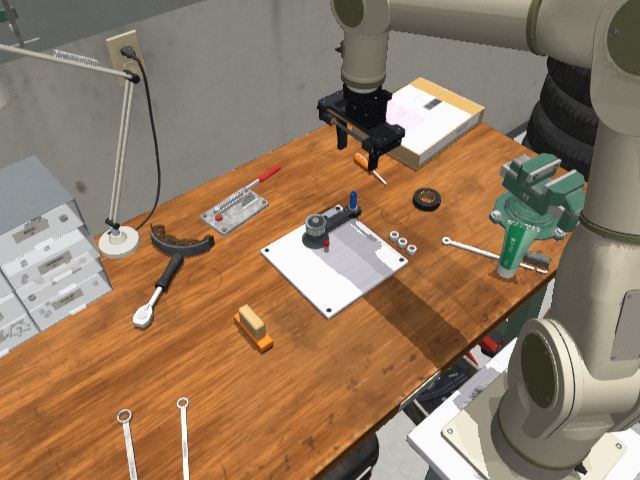

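Run:
```python
from h import *
np.set_printoptions(precision=4,suppress=True)
w=WC('w13.pkl'); im=cv2.imread('pics/w13.png'); hsv=cv2.cvtColor(im,cv2.COLOR_BGR2HSV).astype(int)
m=((hsv[...,0]>100)&(hsv[...,0]<130)&(hsv[...,1]>150)&(hsv[...,2]>60)); ys,xs=np.nonzero(m[180:290,280:360]); ys+=180; xs+=280
print(xs.min(),xs.max(),ys.min(),ys.max(),xs.mean(),ys.mean(), w.o)
print('mid',w.pl((xs.mean(),ys.mean()),.072),'top far edge',w.pl((xs[ys==ys.max()].mean(),ys.max()),.091),'left/right',w.pl((xs.min(),240),.091),w.pl((xs.max(),240),.091))
P=np.array([w.pl(u,.012) for u in [(109,209),(374,208)]]);print('screws',P)
print('hub',w.pl((321,51),.075),'red',w.pl((256,52),.044))
for u in [(128,259),(162,258),(195,258)]: print(w.pl(u,.012))
```

```text
310 333 216 250 321.6873015873016 233.65555555555557 [ 0.6064 -0.0556  0.3544]
mid [ 0.6079 -0.123   0.072 ] top far edge [ 0.608  -0.1293  0.091 ] left/right [ 0.6004 -0.1226  0.091 ] [ 0.6151 -0.1226  0.091 ]
screws [[ 0.4353 -0.1166  0.012 ]
 [ 0.6508 -0.1159  0.012 ]]
hub [ 0.6074 -0.0082  0.075 ] red [ 0.5637 -0.0036  0.044 ]
[ 0.4461 -0.1591  0.012 ]
[ 0.4746 -0.1582  0.012 ]
[ 0.5022 -0.1582  0.012 ]
```

Call:
move_arm([
  {"tx": 0.07,"ty": 0.001,"tz": 0.003,"wx": 0,"wy": 0,"wz": 0,"hand": 1},
  {"tx": 0.07,"ty": 0,"tz": 0,"wx": 0,"wy": 0,"wz": 0,"hand": 1},
  {"tx": 0.03,"ty": 0,"tz": 0,"wx": 0,"wy": 0,"wz": 0,"hand": 1},
  {"tx": 0,"ty": 0,"tz": 0,"wx": 0,"wy": 0,"wz": 0,"hand": 1},
  {"tx": 0,"ty": 0,"tz": 0,"wx": 0,"wy": 0,"wz": 0,"hand": 1},
])

```text
time: 18.65
tool_pos: [0.6087, -0.124, 0.1091]
tcp_rot: [[0.002, 0.004, 1.0], [-0.0, 1.0, -0.004], [-1.0, -0.0, 0.002]]
wrist_force: [-0.2, -0.6, 0.9]
width: 0.0872
```

Run:
```python
from h import *
s=telemetry.get_state(); print(s['time'],s['tool_pos'],s['wrist_force'])
im=optics.read_camera("side"); cv2.imwrite("pics/s14.png",cv2.resize(im[170:350,200:440,::-1],None,fx=3,fy=3))
plan([.608,-.1225,.053],0,mm=30)
```

```text
18.65 [ 0.60869502 -0.12395172  0.10907577] [-0.18760488 -0.5769657   0.88788861]
n 2 from [ 0.6087 -0.1241  0.1091] -0.21 dyaw 0.21
tx 0.056 ty 0.002 tz -0.001 wx -0.001
tx 0.056 ty 0.002 tz -0.001 wx -0.001
```

View pics/s14.png

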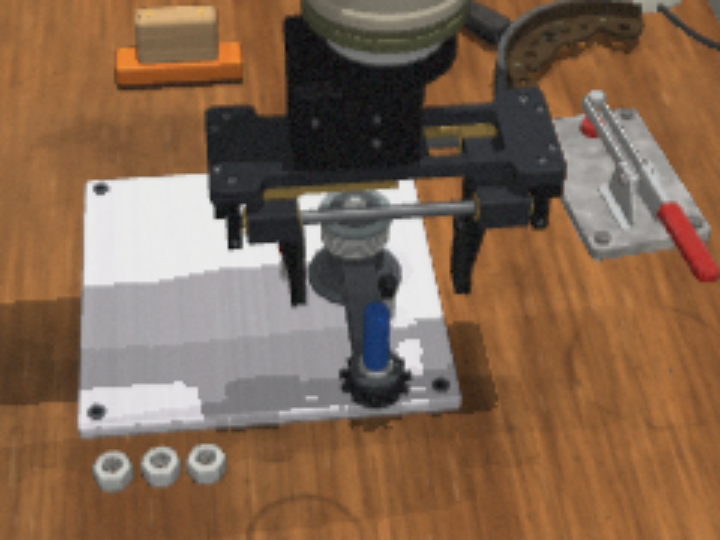

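The open fingers at (297,300) and (463,290) straddle the pin at (376,310). I descend and close.

Call:
move_arm([
  {"tx": 0.04,"ty": 0.003,"tz": -0.001,"wx": 0,"wy": 0,"wz": 0,"hand": 1},
  {"tx": 0.04,"ty": 0,"tz": 0,"wx": 0,"wy": 0,"wz": 0,"hand": 1},
  {"tx": 0.03,"ty": 0,"tz": 0,"wx": 0,"wy": 0,"wz": 0,"hand": 1},
  {"tx": 0,"ty": 0,"tz": 0,"wx": 0,"wy": 0,"wz": 0,"hand": 1},
  {"tx": 0,"ty": 0,"tz": 0,"wx": 0,"wy": 0,"wz": 0,"hand": 1},
])

```text
time: 19.32
tool_pos: [0.6077, -0.1225, 0.0529]
tcp_rot: [[0.001, 0.004, 1.0], [0.0, 1.0, -0.004], [-1.0, 0.0, 0.001]]
wrist_force: [-0.2, 0.3, 0.7]
width: 0.0871
```

Call:
move_arm([
  {"tx": 0,"ty": 0,"tz": 0,"wx": 0,"wy": 0,"wz": 0,"hand": -1},
  {"tx": 0,"ty": 0,"tz": 0,"wx": 0,"wy": 0,"wz": 0,"hand": -1},
  {"tx": 0,"ty": 0,"tz": 0,"wx": 0,"wy": 0,"wz": 0,"hand": -1},
  {"tx": 0,"ty": 0,"tz": 0,"wx": 0,"wy": 0,"wz": 0,"hand": -1},
  {"tx": 0,"ty": 0,"tz": 0,"wx": 0,"wy": 0,"wz": 0,"hand": -1},
], force=40)

```text
time: 19.95
tool_pos: [0.6073, -0.1226, 0.0526]
tcp_rot: [[0.0, 0.004, 1.0], [-0.0, 1.0, -0.004], [-1.0, -0.0, 0.0]]
wrist_force: [-0.9, 0.4, -0.2]
width: 0.0448
```

Call:
move_arm([
  {"tx": 0,"ty": 0,"tz": 0,"wx": 0,"wy": 0,"wz": 0,"hand": -1},
  {"tx": 0,"ty": 0,"tz": 0,"wx": 0,"wy": 0,"wz": 0,"hand": -1},
  {"tx": 0,"ty": 0,"tz": 0,"wx": 0,"wy": 0,"wz": 0,"hand": -1},
])

```text
time: 20.32
tool_pos: [0.6074, -0.1225, 0.0526]
tcp_rot: [[0.0, 0.004, 1.0], [-0.0, 1.0, -0.004], [-1.0, -0.0, 0.0]]
wrist_force: [2.3, 0.5, -0.9]
width: 0.0154
```

Run:
```python
from h import *
s=telemetry.get_state(); print(s['time'],s['tool_pos'],s['wrist_force'],s['moment'],s['width'],s['joints'])
z=s['tcp_rot'][:,2]; y0=np.degrees(np.arctan2(z[1],z[0])); print(y0)
im=optics.read_camera("side"); cv2.imwrite("pics/s15.png",cv2.resize(im[170:350,200:440,::-1],None,fx=3,fy=3))
```

```text
20.325 [ 0.60742952 -0.12253988  0.05255698] [ 2.28820671  0.51270943 -0.8846231 ] [ 0.04019618 -0.54472257  0.00689157] 0.015363636796662958 [ 32.92619175  30.60618872 -33.3627459   93.43829351  18.57248516
  61.55637368  -5.92118239]
-0.2183663485903622
```

View pics/s15.png

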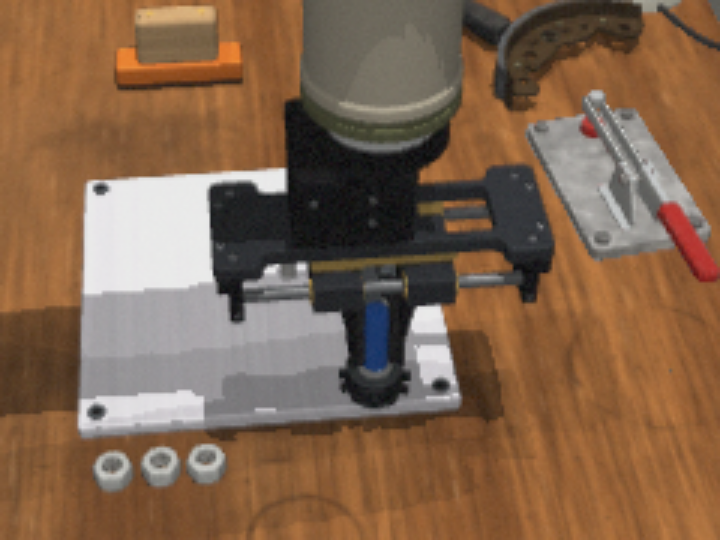

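The gripper holds the pin (width 15.4 mm). I wind along the arc at 5° per row, turning the tool with the arm.

Call:
move_arm([
  {"tx": 0,"ty": 0.0009,"tz": -0.02,"wx": 0.0556,"wy": 0,"wz": 0,"hand": -1},
  {"tx": 0,"ty": 0.0009,"tz": -0.02,"wx": 0.0556,"wy": 0,"wz": 0,"hand": -1},
  {"tx": 0,"ty": 0.0009,"tz": -0.02,"wx": 0.0556,"wy": 0,"wz": 0,"hand": -1},
  {"tx": 0,"ty": 0.0009,"tz": -0.02,"wx": 0.0556,"wy": 0,"wz": 0,"hand": -1},
], force=55)

```text
time: 20.88
tool_pos: [0.5684, -0.1157, 0.0526]
tcp_rot: [[0.001, 0.349, 0.937], [-0.0, 0.937, -0.349], [-1.0, 0.0, 0.001]]
wrist_force: [4.1, -0.3, -2.7]
width: 0.0148
```

```bash
cat > st.py <<'E'
from h import *
np.set_printoptions(precision=4,suppress=True)
s=telemetry.get_state(); p=s['tool_pos']; pv=np.array([.6075,-.008]); d=p[:2]-pv
z=s['tcp_rot'][:,2]; y0=np.degrees(np.arctan2(z[1],z[0]))
print(s['time'],p,'F',s['wrist_force'],'M',s['moment'],'w',s['width'],'yaw',y0,'r',np.hypot(*d),'th',-90-np.degrees(np.arctan2(d[1],d[0])),s['joints'])
E
python3 st.py
```

```text
20.875 [ 0.5684 -0.1157  0.0526] F [ 4.0736 -0.2917 -2.7131] M [-0.0957 -0.8433  0.0428] w 0.014848119471459599 yaw -20.412242902062275 r 0.11455012416841442 th 19.9819493633765 [ 32.1223  25.3886 -30.6894  99.8711  14.8486  58.7207 -24.3104]
```

Call:
move_arm([
  {"tx": 0,"ty": 0.0009,"tz": -0.02,"wx": 0.0556,"wy": 0,"wz": 0,"hand": -1},
  {"tx": 0,"ty": 0.0009,"tz": -0.02,"wx": 0.0556,"wy": 0,"wz": 0,"hand": -1},
  {"tx": 0,"ty": 0.0009,"tz": -0.02,"wx": 0.0556,"wy": 0,"wz": 0,"hand": -1},
  {"tx": 0,"ty": 0.0009,"tz": -0.02,"wx": 0.0556,"wy": 0,"wz": 0,"hand": -1},
  {"tx": 0,"ty": 0.0009,"tz": -0.02,"wx": 0.0556,"wy": 0,"wz": 0,"hand": -1},
])

```text
time: 21.5
tool_pos: [0.5267, -0.0891, 0.0526]
tcp_rot: [[0.001, 0.713, 0.702], [-0.001, 0.702, -0.713], [-1.0, 0.0, 0.002]]
wrist_force: [5.1, -2.5, -5.1]
width: 0.0146
```

Call:
move_arm([
  {"tx": 0,"ty": 0.0009,"tz": -0.02,"wx": 0.0556,"wy": 0,"wz": 0,"hand": -1},
  {"tx": 0,"ty": 0.0009,"tz": -0.02,"wx": 0.0556,"wy": 0,"wz": 0,"hand": -1},
  {"tx": 0,"ty": 0.0009,"tz": -0.02,"wx": 0.0556,"wy": 0,"wz": 0,"hand": -1},
  {"tx": 0,"ty": 0.0009,"tz": -0.02,"wx": 0.0556,"wy": 0,"wz": 0,"hand": -1},
  {"tx": 0,"ty": 0,"tz": 0,"wx": 0,"wy": 0,"wz": 0,"hand": -1},
])

```text
time: 22.12
tool_pos: [0.5039, -0.0566, 0.0526]
tcp_rot: [[0.001, 0.909, 0.418], [-0.002, 0.418, -0.909], [-1.0, 0.0, 0.002]]
wrist_force: [4.4, -5.9, -5.7]
width: 0.0147
```

```bash
python3 st.py
python3 - <<'E'
from h import *
im=optics.read_camera("side"); cv2.imwrite("pics/s16.png",cv2.resize(im[170:350,200:440,::-1],None,fx=3,fy=3))
E
```

```text
22.125 [ 0.5039 -0.0566  0.0526] F [ 4.3584 -5.9276 -5.6594] M [-1.1577 -0.8992  0.0253] w 0.01471257059891104 yaw -65.29983754252932 r 0.11438479968316438 th 64.86586823503708 [ 24.77    16.1693 -26.3492 110.8391   8.8041  54.8557 -71.0579]
```

View pics/s16.png

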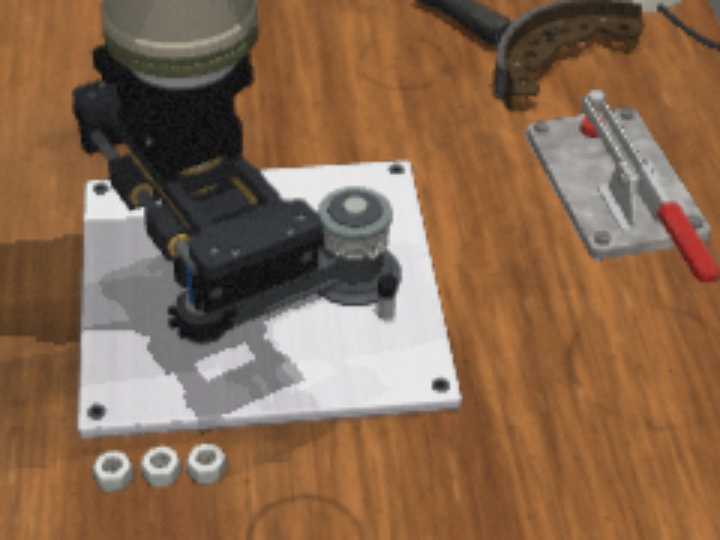

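The pin is held with the arm at about 65°. I go on to the stop in small steps.

Call:
move_arm([
  {"tx": 0,"ty": 0.0007,"tz": -0.016,"wx": 0.0444,"wy": 0,"wz": 0,"hand": -1},
  {"tx": 0,"ty": 0.0004,"tz": -0.012,"wx": 0.0333,"wy": 0,"wz": 0,"hand": -1},
  {"tx": 0,"ty": 0.0002,"tz": -0.006,"wx": 0.0167,"wy": 0,"wz": 0,"hand": -1},
  {"tx": 0,"ty": 0,"tz": 0,"wx": 0,"wy": 0,"wz": 0,"hand": -1},
])

```text
time: 22.68
tool_pos: [0.4981, -0.0413, 0.0525]
tcp_rot: [[0.001, 0.96, 0.279], [-0.002, 0.279, -0.96], [-1.0, 0.0, 0.002]]
wrist_force: [2.7, -6.3, -3.1]
width: 0.0149
```

```bash
python3 st.py
```

```text
22.675 [ 0.4981 -0.0413  0.0525] F [ 2.734  -6.3148 -3.0933] M [-1.3884 -0.5265  0.0528] w 0.014912664754131704 yaw -73.78320695093237 r 0.11434367330734316 th 73.05115577219746 [ 22.7068  15.261  -25.8043 111.8713   8.2171  54.5801 -80.8645]
```

Call:
move_arm([
  {"tx": 0,"ty": 0,"tz": -0.004,"wx": 0.011,"wy": 0,"wz": 0,"hand": -1},
  {"tx": 0,"ty": 0,"tz": -0.003,"wx": 0.005,"wy": 0,"wz": 0,"hand": -1},
  {"tx": 0,"ty": 0,"tz": 0,"wx": 0,"wy": 0,"wz": 0,"hand": -1},
  {"tx": 0,"ty": 0,"tz": 0,"wx": 0,"wy": 0,"wz": 0,"hand": -1},
])

```text
time: 23.18
tool_pos: [0.4975, -0.039, 0.0525]
tcp_rot: [[0.001, 0.967, 0.255], [-0.003, 0.255, -0.967], [-1.0, 0.0, 0.003]]
wrist_force: [3.2, -9.3, -4.6]
width: 0.0144
```

```bash
python3 st.py
```

```text
23.175 [ 0.4975 -0.039   0.0525] F [ 3.2208 -9.2613 -4.5773] M [-1.9568 -0.8167  0.0592] w 0.014376543215145528 yaw -75.25469744569983 r 0.11432057732993056 th 74.25974594538289 [ 22.3366  15.1228 -25.6983 112.0239   8.1792  54.5114 -82.5995]
```

Call:
move_arm([
  {"tx": 0,"ty": 0,"tz": -0.004,"wx": 0.004,"wy": 0,"wz": 0,"hand": -1},
  {"tx": 0,"ty": 0,"tz": 0,"wx": 0,"wy": 0,"wz": 0,"hand": -1},
  {"tx": 0,"ty": 0,"tz": 0,"wx": 0,"wy": 0,"wz": 0,"hand": -1},
])

```text
time: 23.55
tool_pos: [0.4974, -0.0387, 0.0526]
tcp_rot: [[0.002, 0.969, 0.247], [-0.004, 0.247, -0.969], [-1.0, 0.001, 0.005]]
wrist_force: [6.1, -14.5, -7.6]
width: 0.0147
```

```bash
python3 st.py
```

```text
23.55 [ 0.4974 -0.0387  0.0526] F [  6.0532 -14.5304  -7.5529] M [-3.0831 -1.3402  0.139 ] w 0.0146536239830454 yaw -75.68573617250014 r 0.11432053051282905 th 74.43692366518803 [ 22.1952  15.0572 -25.6414 112.0933   8.2457  54.4527 -83.1635]
```

Run:
```python
from h import *
im=optics.read_camera("side"); a=im[170:350,200:440,::-1]; cv2.imwrite("pics/s17.png",cv2.resize(a,None,fx=3,fy=3))
im=optics.read_camera("scene"); a=im[180:380,220:460,::-1]; cv2.imwrite("pics/c17.png",cv2.resize(a,None,fx=3,fy=3))
```

```text
(no output)
```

View pics/s17.png

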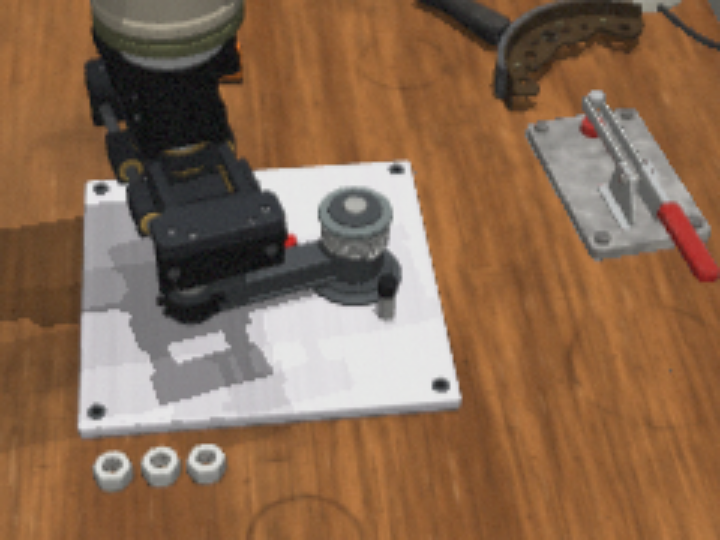

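View pics/c17.png

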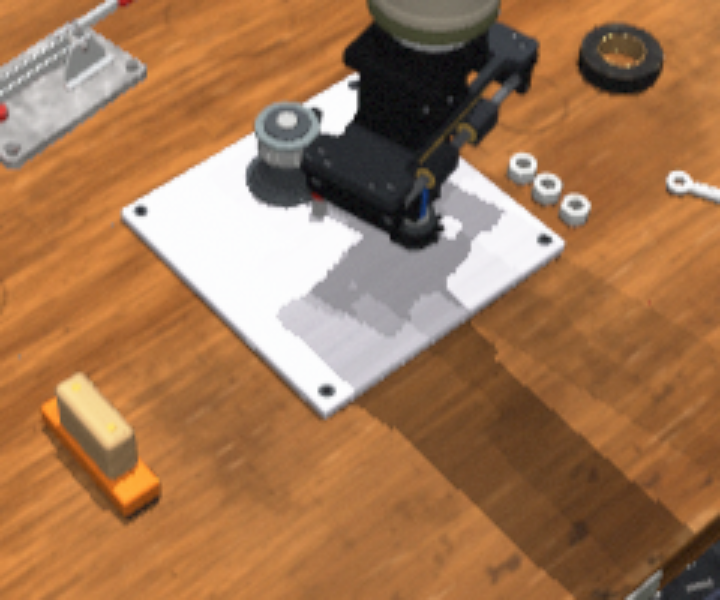

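The arm lies against the red peg at (290,240) in the side view. The blue pin is in the jaws at (424,197) in the scene view. The nuts are on the bench and the scraper is upright. I hold still for a moment and check that the pose is steady.

Call:
move_arm([
  {"tx": 0,"ty": 0,"tz": -0.001,"wx": 0,"wy": 0,"wz": 0,"hand": -1},
  {"tx": 0,"ty": 0,"tz": 0,"wx": 0,"wy": 0,"wz": 0,"hand": -1},
  {"tx": 0,"ty": 0,"tz": 0,"wx": 0,"wy": 0,"wz": 0,"hand": -1},
  {"tx": 0,"ty": 0,"tz": 0,"wx": 0,"wy": 0,"wz": 0,"hand": -1},
  {"tx": 0,"ty": 0,"tz": 0,"wx": 0,"wy": 0,"wz": 0,"hand": -1},
])

```text
time: 24.28
tool_pos: [0.4973, -0.0386, 0.0526]
tcp_rot: [[0.002, 0.969, 0.247], [-0.005, 0.247, -0.969], [-1.0, 0.001, 0.005]]
wrist_force: [6.8, -17.2, -7.3]
width: 0.0149
```

```bash
python3 st.py; python3 -c "
from workcell import job; print(job.close_job())"
```

```text
24.275 [ 0.4973 -0.0386  0.0526] F [  6.8448 -17.2152  -7.2849] M [-3.3254 -1.4999  0.1412] w 0.014892473993195699 yaw -75.7028164500411 r 0.11432952852518481 th 74.49879822974569 [ 22.1711  15.0426 -25.6418 112.111    8.264   54.4399 -83.2176]
the job is handed in; nothing more can be done
None
```

The job is done and handed in at 24.3 s, with the gripper still holding the cage arm at the red stop.

- **Sweep:** I swept all three nuts off the plate's -y edge with the scraper, its sole about 2 mm above the plate. The last pictures show the nuts lying flat on the bench and the plate clear. The fingers stayed well above the nuts. The cage arm stayed at rest throughout, and the scraper never came near it.
- **Scraper:** It stands upright on the bench beyond the plate's +y edge and is released. As I set it down, the wrist force rose briefly to about 17 N.
- **Winding:** I gripped the blue pin and wound the arm along its arc. It ended at about 74.5° (1.30 rad). The last 2.5 mm of commanded push moved it only about 0.4 mm while the tangential force rose from about 10 to 18 N. It therefore sits firmly against the stop, about 10 N above the stated spring pull.
- **Small disagreements:**
  - The scene and side cameras differed by 6–10 mm in y for most points. I relied on triangulation and the wrist camera, which agreed with each other and with the given sizes to about 2 mm, apart from one early reading of the pin that was 3–4 mm off in x, taken while the arm was still settling.
  - The gripper reads about 15 mm on the 16 mm pin, which is probably the pads giving slightly.
- **Bystanders:** I never moved near the tape roll, screwdriver or ratchet.

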